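# Set up a circuit card test on the board tester

### The arm

A 7-joint arm with a two-finger parallel gripper is mounted at the origin on the work surface. World frame = base frame: x ahead of the robot, y to its left, z up, the work surface at z = 0. Lengths are in mm, angles in rad, forces in N, time in s.
With the tool pointing down it reaches from about 350 to 900 mm from the base axis. Payload 8.1 kg.
Tool frame: the origin (TCP) lies at the very end of the fingers, on their centre line; the grasp point (between the pads) lies ctrl.grasp_offset behind it (ctrl.grasp_offset is the distance from the TCP to the grasp point, in mm); x points along the fingers, z is the direction in which the jaws open and shut, and the axes are right-handed (so a half turn about x gives the same grasp; the last joint's range is limited). The gripper opens to 85 mm and grips with 20 to 120 N. Pads are 22 mm wide; open, the fingers measure 114 mm over their backs; the gripper's body (76 mm by 85 mm) begins 54 mm behind the grasp point. The pads swing forward as they close: fully open they stand 13 mm farther back than shut.
Start: joints at [-1.225, 0.434, 0.025, 1.573, -0.012, 1.134, -0.075], TCP at [271.206, 563.106, 231.323] pointing down, gripper open.
Joint ranges: [-2.62, 2.62], [-0.44, 2.09], [-1.27, 1.32], [0.08, 2.57], [-1.32, 4.46], [0.12, 2], [-2.74, 2.74]. Speed limits (rad/s): [2.22, 2.22, 3.01, 3.01, 3.14, 3.14, 3.14].

### API

Orientations are given as a unit quaternion [w, x, y, z].
In Python, from cell import ctrl, optics gives the robot as it stands.
- The arm moves only by the tool jog_arm, never from a script. Its argument "moves" is a list of rows, each an object with "slide": the shift along the tool's x, y, z as a fraction of full scale, a list of three; "turn": the turn, a rotation vector about the tool's x, y, z as a fraction of full scale, a list of three; "jaw": the closure, from -1 (fully open) to 1 (shut), so that 0 is half open. In form: [{"slide": [x, y, z], "turn": [wx, wy, wz], "jaw": jaw}, ...]. A call has 1 to 10 rows; each row is the pose to reach, as a shift and turn from the pose measured when the call began, along the tool's axes at that moment, turning the shorter way round; what a row does not reach only later rows make up. Full scale, the value 1, is 50 cm for a shift and pi rad for a turn. A row lasts 1/12 s, in which the tool goes at most 41.7 mm and 7.16 degrees, less where a joint would pass 70% of its speed; a pose out of reach is approached as far as the arm can. A call with a number of a shift or a turn outside -1 to 1 is refused whole. A call with a gripper value outside its range is refused whole. The fingers move at their own pace and stop on an object; "grip_force" is the grip in N (left out, the last holds). Time passes only in rows, so rows that repeat a pose let the fingers close. It gives the time, the measured TCP pose, the force and the opening at its end, in the units of the state.
- ctrl.state(): the state, without advancing time (a new reading comes with each control period).
- optics.get_image(name): name is "scene" or "top" or "wrist"; returns the picture (400x640x3 uint8, red, green, blue); there is no depth.
- optics.camera_model(name): a dict with "mtx" (3x3 intrinsics, pixels), "k1" (the pictures are not rectified: a ray, as slopes to the right and down, at radius r is drawn at 1 + k1 r^2 times it, then the intrinsics apply), "world_to_cam" (4x4, takes a point from world to camera coordinates); the wrist camera has in their place "tool_from_camera" (4x4, takes a point from camera to tool coordinates, whose origin is the TCP and whose axes are the tool frame's). Camera axes: x right, y up, looking along -z (the intrinsics and any distortion apply to the point x, -y, -z); pixel columns grow to the right and rows downward; lengths in mm; the calibration is good to about 2 mm. A picture is of the moment at which its call begins: read the wrist's pose just before it. camera_model takes no time and is no camera call.
- ctrl.job_done(): hands the job in, once; it reports no verdict.
The state is a dict: "t": time; "joint_pos": joint angles; "qvel": joint speeds; "joint_efforts": joint torques, N m; "tcp_pos": TCP position; "ee_rot": TCP orientation; "contact_force": force on the tool from outside, world axes, zero at the start; "moment": the same for the moment, N m; "width": opening from 0.0 (shut) to 1.0 (fully open).
Only numpy, scipy, OpenCV 4.12 (cv2) and the standard library are available. Lean on these libraries where they do the work, as an engineer would, in place of code of your own. Each camera call takes 0.05 s, during which the arm holds its last target.

### The job

Push the circuit card along its guide until about a third of it sticks out past the guide's front end (the end nearer the robot), then lift it out there by its sides and set it down gently, flat and squared up, in the middle of the tester's raised black contact bed, long side along the bed. With the card released there, turn the selector knob to the three-dot mark so that it clicks in, and then press the start button fully in and let it go. Do not drop the card, and leave the other things on the bench where they are.

Things in the scene. Friction and masses are not known exactly. Their poses are not given: they have to be found in the camera images.
- card_center (a point): Centre (half-way up) of the loose circuit card: a flat rigid plate 110 mm long (its x), 56 mm wide (its y), 6 mm thick, aluminium below and a dark green board with flat parts on top; 0.08 to 0.17 kg, its weight centred. It lies in the guide's channel, z up, its -x end towards the guide's front; its sides cannot be got at until it overhangs. In the channel it can be pushed from behind with shut fingers, whose tips go down just above the channel floor.
- card_front (a point): Middle of the card's front (-x) short edge, half-way up, 55 mm from the card's centre; the card starts with this edge 2 to 14 mm inside the guide's front end.
- guide_front (a point): Point on the fixed card guide: middle of the front edge of its channel floor, 50 mm above the bench. The guide is an off-white sheet-metal block 170 mm long (x), 120 mm wide (y), 50 mm high, running from this point 170 mm in the point's +x; its front face is upright and its -x, the way the card slides out, points roughly to the robot's side of the bench. Two aluminium rails 6 mm high and 10 mm wide bound a 60 mm wide channel, open at both ends. Nothing stands in front of it.
- bed_top (a point): Centre of the top of the tester's fixed black contact bed, 80 mm above the bench. The bed is 100 mm long (x), 36 mm wide (y) and rises 30 mm over the grey tester case, so the card overhangs it 10 mm each side and 5 mm each end. The case is 230 mm (x) by 260 mm (y) by 50 mm high, parallel to the bed; the bed's centre lies 50 mm to +y of the case's centre.
- selector_grip (a point): Point on the selector knob's upright axis at the height to grip it, 87 mm above the bench and 7 mm below the knob's top. The knob is black with a bar grip 42 mm long (along this point's x, which turns with it), 14 mm wide, 32 mm tall, over a 44 mm round skirt 8 mm thick; the pointer, a white line on the bar, is at the point's -x end. It stands on the tester case, 30 mm to +x and 120 mm to -y of the bed's centre (bed axes).
- selector (a joint): Selector angle, rad, growing clockwise seen from above, stops at 0 and 2.1. Four detents: 0.15 (one dot), 0.75 (two), 1.35 (three; pointer 0.3 rad clockwise of the bed's +x), 1.95 (four). White dots in a row outward from the knob, on a black plate on its far side, mark each. Starts at one or two dots. Takes up to 0.12 N m to turn; settles into the nearest detent when released.
- start_button_top (a point): Centre of the top of the grey round start button (28 mm across), on the tester case 105 mm to -x of the knob's axis (bed axes); pressed straight down.
- start_button (a joint): Travel of the start button, m: 0 out, 0.006 fully in (about 5 N); it springs back.
- screwdriver: Bystander: loose screwdriver 170 mm long lying on the bench between guide and tester.
- heatsink: Bystander: loose finned aluminium heat sink 50 x 40 x 26 mm on the bench in front, near the middle; origin under its centre.
- screw_jar: Bystander: loose clear jar, 56 mm across, 75 mm high, at the back near the middle; origin under its centre.
- relay: Bystander: loose grey block 40 x 36 x 45 mm at the left; origin under its centre.
- bracket: Bystander: loose bent steel angle 70 x 40 x 40 mm at the right; origin under the centre of its foot.
- card: The same card; origin at the centre of its underside.

How it is judged:
By the outcome, as a careful person would: the job done as asked, in the order asked, and still so for the second after the job is handed in, with the robot touching nothing.
It also fails if it takes over 61 s, if anything falls off the work surface, if the arm or the gripper's body presses on something with over 40 N, if the wrist force passes 120 N, or if a joint passes its speed limit or range.

## Working session

There is one attempt and no reset: what is moved stays moved. The work goes in short steps, Python scripts to look and compute and a tool call to move; the robot and the scene stay as the last step left them, time stands still between calls to the robot, and variables do not carry over. Pictures are saved under pics/ and viewed, and the job is handed in when it is done.

Besides the shell and the picture viewer there is one more tool, called after ">>>" by a JSON object that holds its "method" and its "body". jog_arm: Moves the arm, as the interface text tells. Its arguments: {"type":"object","properties":{"moves":{"type":"array"},"grip_force":{"type":"number"}},"required":["moves"]}

```bash
ls; mkdir -p pics; python3 - <<'E'
from cell import ctrl, optics
import cv2
s=ctrl.state(); print(s, ctrl.grasp_offset)
for n in ("scene","top","wrist"):
    cv2.imwrite(f"pics/{n}0.png",optics.get_image(n)[:,:,::-1]); print(n,optics.camera_model(n))
E
```

```text
pics
{'t': 0.0, 'joint_pos': array([-1.22459281,  0.43520044,  0.02496722,  1.57407202, -0.0116179 ,
        1.13400517, -0.0750962 ]), 'qvel': array([ 0.00073657, -0.00031915, -0.00053146, -0.00097225,  0.00190275,
       -0.00162184,  0.00050503]), 'joint_efforts': array([ 7.39267489e-04, -6.70458055e+01,  1.02564823e+00, -3.16206694e+01,
        1.57380867e-02,  1.23868158e-02, -9.53064358e-06]), 'tcp_pos': array([271.00733795, 562.63877999, 230.54960052]), 'ee_rot': array([ 0.59830113, -0.37650661,  0.5991747 ,  0.37585663]), 'contact_force': array([1.24895257, 0.90673005, 0.37638237]), 'moment': array([0.07541712, 0.00383831, 0.02954482]), 'width': 1.0000405113192725} 18.700000000000003
scene {'mtx': array([[376.04949464,   0.        , 319.61956387],
       [  0.        , 376.04949464, 200.10803805],
       [  0.        ,   0.        ,   1.        ]]), 'k1': -0.022579784013810836, 'world_to_cam': array([[ 1.28597161e-01,  9.91645660e-01,  1.00824528e-02,
        -8.49034722e+01],
       [-5.51444161e-01,  6.30540886e-02,  8.31825414e-01,
         2.54198690e+02],
       [ 8.2424
[... 568 characters left out ...]
613637e-03,  9.98477543e-01,
        -1.42396398e+03],
       [ 0.00000000e+00,  0.00000000e+00,  0.00000000e+00,
         1.00000000e+00]])}
wrist {'mtx': array([[310.27507848,   0.        , 319.2918959 ],
       [  0.        , 310.27507848, 198.56488016],
       [  0.        ,   0.        ,   1.        ]]), 'k1': -0.03180202457364792, 'tool_from_camera': array([[ 1.53044716e-04,  3.11683075e-01, -9.50186107e-01,
        -1.41895113e+02],
       [ 6.12286839e-04,  9.50185911e-01,  3.11683109e-01,
         7.99512060e+01],
       [ 9.99999801e-01, -6.29487900e-04, -4.54185115e-05,
         1.37258637e-01],
       [ 0.00000000e+00,  0.00000000e+00,  0.00000000e+00,
         1.00000000e+00]])}
```

View pics/top0.png

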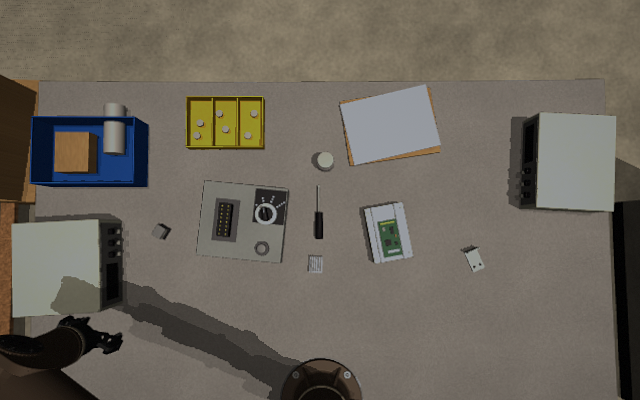

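View pics/scene0.png

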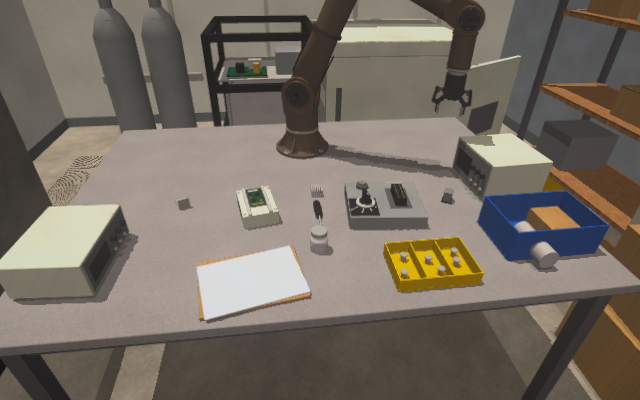

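View pics/wrist0.png

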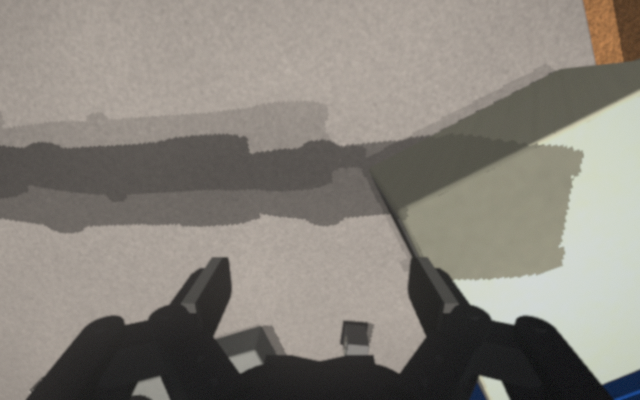

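The top view shows the tester at about (243,221), the guide and card at about (388,233), the knob at (266,213) and the button at (262,248). Next I'll enlarge these areas.

```bash
cat > h.py <<'E'
import numpy as np, cv2
from scipy.spatial.transform import Rotation as R
from cell import ctrl, optics
def rot(s): q=s['ee_rot']; return R.from_quat([q[1],q[2],q[3],q[0]])
def cam(name,s=None):
    m=optics.camera_model(name)
    if name=='wrist':
        T=np.eye(4);T[:3,:3]=rot(s).as_matrix();T[:3,3]=s['tcp_pos']
        C=T@m['tool_from_camera']
    else: C=np.linalg.inv(m['world_to_cam'])
    return m['mtx'],m['k1'],C
def px2w(name,uv,z,s=None):
    K,k1,C=cam(name,s)
    p=cv2.undistortPoints(np.array(uv,float).reshape(-1,1,2),K,np.array([k1,0,0,0,0.]))[:,0]
    d=np.c_[p[:,0],-p[:,1],-np.ones(len(p))]@C[:3,:3].T
    o=C[:3,3]
    return o+d*((np.broadcast_to(z,len(p))-o[2])/d[:,2])[:,None]
def w2px(name,P,s=None):
    K,k1,C=cam(name,s); W=np.linalg.inv(C)
    P=np.atleast_2d(P)@W[:3,:3].T+W[:3,3]
    x=P[:,0]/-P[:,2];y=-P[:,1]/-P[:,2];f=1+k1*(x*x+y*y)
    return np.c_[K[0,0]*x*f+K[0,2],K[1,1]*y*f+K[1,2]]
def crop(img,x0,y0,w,h,k,fn):
    cv2.imwrite(fn,cv2.resize(img[y0:y0+h,x0:x0+w,::-1],None,fx=k,fy=k,interpolation=cv2.INTER_CUBIC))
def goto(s,pos,Rt):
    """slide & turn fractions to reach pos/Rt"""
    r=rot(s); d=r.inv().apply(np.array(pos)-s['tcp_pos'])/500
    return d.round(4),((r.inv()*Rt).as_rotvec()/np.pi).round(4)
E
python3 - <<'E'
import cv2
im=cv2.imread('pics/top0.png')[:,:,::-1]
from h import crop
crop(im,190,175,110,95,7,'pics/t1.png'); crop(im,355,195,65,75,8,'pics/t2.png')
E
```

```text
(no output)
```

View pics/t1.png

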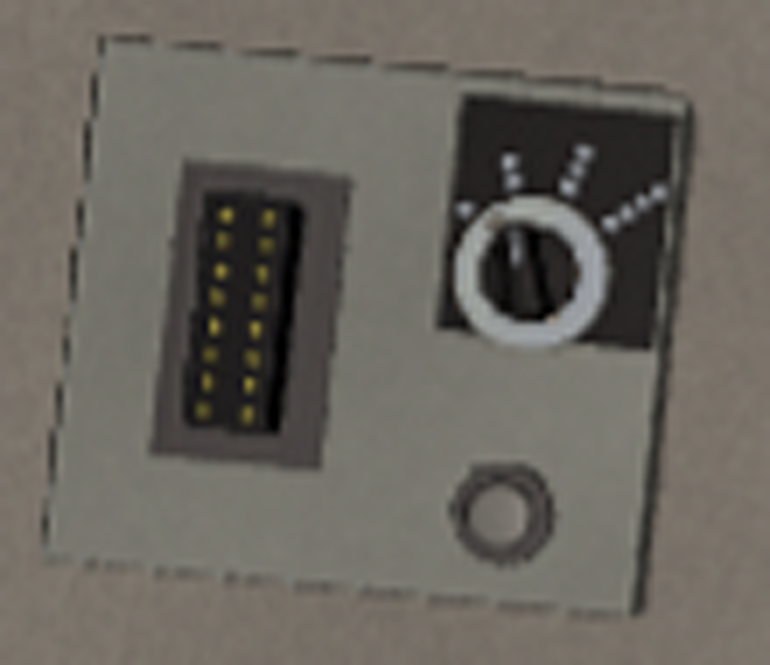

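View pics/t2.png

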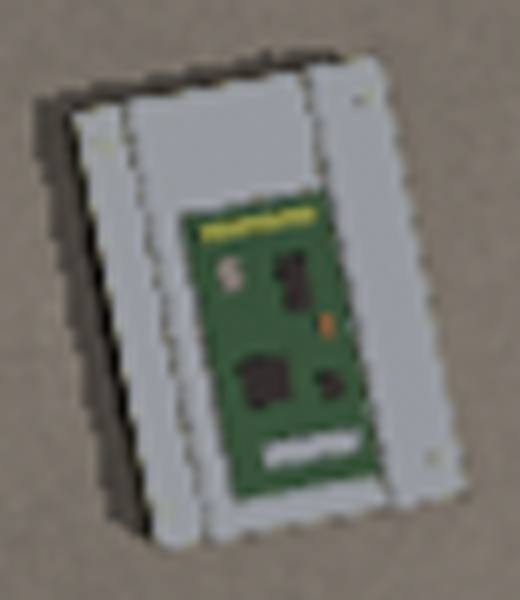

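```bash
python3 - <<'E'
from h import *
np.set_printoptions(precision=1,suppress=True)
def t(pts,k,x0,y0): return (np.array(pts,float)+.5)/k-.5+[x0,y0]
f=lambda p,z:px2w('top',t(p,7,190,175),z)[:,:2]
c=f([(102,40),(688,95),(638,612),(43,560)],50); print('case',c,c.mean(0))
for a,b in ((0,1),(3,2),(3,0),(2,1)):
    d=c[b]-c[a]; print(np.hypot(*d), np.arctan2(d[1],d[0]))
b=f([(205,190),(300,205),(280,432),(185,425)],80);print('bed',b,b.mean(0))
print('knob bar',f([(533,270)],94),f([(530,272)],58),'btn',f([(500,513)],60))
print('pointer',f([(515,228),(545,318)],94))
g=lambda p,z:px2w('top',t(p,8,355,195),z)[:,:2]
c=g([(75,110),(380,57),(465,485),(155,545)],56); print('guide',c,c.mean(0))
for a,b in ((0,1),(3,2),(3,0),(2,1)):
    d=c[b]-c[a]; print(np.hypot(*d), np.arctan2(d[1],d[0]))
print('card',g([(185,212),(320,190),(382,478),(235,498)],56))
E
```

```text
case [[675.  358.4]
 [650.1 101.1]
 [424.3 122.5]
 [447.8 381.3]] [549.3 240.8]
258.4861348723819 -1.667194394566454
259.8077179234133 -1.6612232704407979
228.35026976397575 -0.10042595373285246
226.79743028137824 -0.09464679010350921
bed [[607.1 306. ]
 [600.5 265.3]
 [503.4 273. ]
 [506.5 313.5]] [554.4 289.4]
knob bar [[571.8 163.6]] [[572.2 169.2]] btn [[467.8 181.5]]
pointer [[589.7 171.3]
 [551.5 158.4]]
guide [[ 587.1 -131.7]
 [ 607.  -248. ]
 [ 444.6 -278. ]
 [ 422.1 -160.6]] [ 515.2 -204.6]
118.0016752327095 -1.401077020060983
119.49757787511648 -1.381401932835678
167.49171700599408 0.17326332661179944
165.15261912664468 0.18223149546916972
card [[ 548.1 -173.2]
 [ 556.4 -224.6]
 [ 447.3 -246.7]
 [ 439.8 -191. ]]
```

```bash
cat >> h.py <<'E'
def Rdown(yaw,sgn=1):
    """tool down, jaw axis (tool z) = sgn * y-axis of frame with given yaw"""
    z=sgn*np.array([-np.sin(yaw),np.cos(yaw),0]); x=np.array([0,0,-1.]); y=np.cross(z,x)
    return R.from_matrix(np.c_[x,y,z])
E
python3 - <<'E'
from h import *
np.set_printoptions(precision=3,suppress=True)
s=ctrl.state(); print(rot(s).as_matrix()); 
for sg in (1,-1):
    print(Rdown(-.095,sg).as_matrix(), goto(s,[470,250,300],Rdown(-.095,sg)), goto(s,[430,-220,300],Rdown(.178,sg)))
E
```

```text
[[-0.    -0.901  0.434]
 [-0.001  0.434  0.901]
 [-1.    -0.    -0.001]]
[[ 0.    -0.995  0.095]
 [ 0.     0.095  0.995]
 [-1.     0.     0.   ]] (array([-0.138, -0.63 , -0.391]), array([-0.113, -0.   , -0.   ])) (array([-0.137, -0.966, -1.273]), array([-0.2, -0. , -0. ]))
[[ 0.     0.995 -0.095]
 [ 0.    -0.095 -0.995]
 [-1.     0.     0.   ]] (array([-0.138, -0.63 , -0.391]), array([ 0.887, -0.   ,  0.001])) (array([-0.137, -0.966, -1.273]), array([ 0.8  , -0.   ,  0.001]))
```

>>> {"method": "jog_arm", "body": {"moves": [{"slide": [0,-0.64,-0.39],"turn": [-0.113,0,0],"jaw": -1},{"slide": [0,-0.64,-0.39],"turn": [-0.113,0,0],"jaw": -1},{"slide": [0,-0.64,-0.39],"turn": [-0.113,0,0],"jaw": -1},{"slide": [0,-0.64,-0.39],"turn": [-0.113,0,0],"jaw": -1},{"slide": [0,-0.64,-0.39],"turn": [-0.113,0,0],"jaw": -1},{"slide": [0,-0.64,-0.39],"turn": [-0.113,0,0],"jaw": -1},{"slide": [0,-0.64,-0.39],"turn": [-0.113,0,0],"jaw": -1},{"slide": [0,-0.64,-0.39],"turn": [-0.113,0,0],"jaw": -1},{"slide": [0,-0.64,-0.39],"turn": [-0.113,0,0],"jaw": -1},{"slide": [0,-0.64,-0.39],"turn": [-0.113,0,0],"jaw": -1}]}}

```text
t: 0.98
tcp_pos: [479.6, 238.9, 231.0]
ee_rot: [0.525, -0.475, 0.526, 0.471]
contact_force: [-0.2, -0.6, 0.4]
width: 1.0
```

```bash
python3 - <<'E'
from h import *
import pickle
s=ctrl.state(); im=optics.get_image('wrist'); pickle.dump((s,im),open('w1.pkl','wb'))
print(s['t'],s['tcp_pos'],s['qvel']); crop(im,0,0,640,400,1.25,'pics/w1.png')
E
```

```text
0.9833 [479.55424485 238.93049412 231.03497889] [-7.25172531e-02  1.89142037e-03 -9.39176982e-02  1.53589982e-05
 -2.49955718e-02 -2.13092508e-04 -1.30287032e-01]
```

View pics/w1.png

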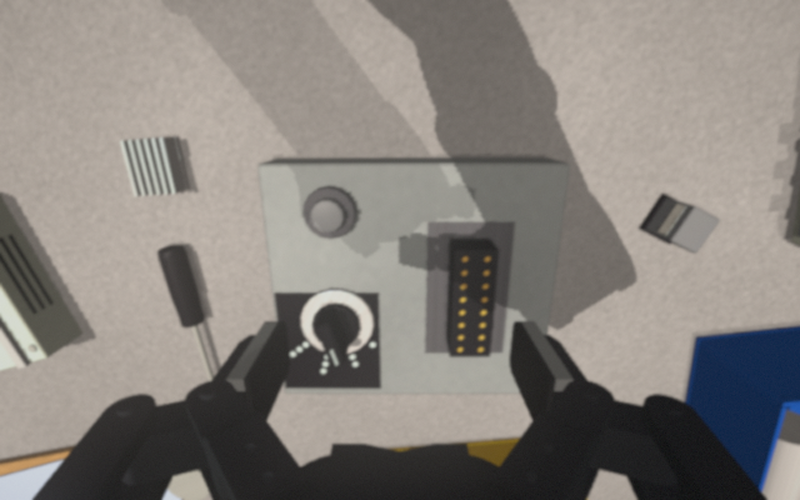

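```bash
python3 - <<'E'
from h import *
import pickle
s,im=pickle.load(open('w1.pkl','rb'))
crop(im,205,120,255,195,3,'pics/w1c.png')
E
```

```text
(no output)
```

View pics/w1c.png

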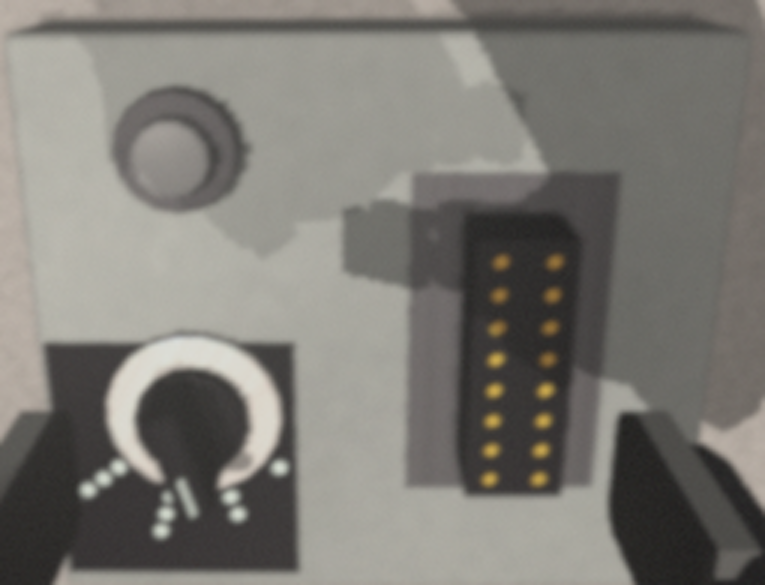

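```bash
python3 - <<'E'
from h import *
import pickle
np.set_printoptions(precision=1,suppress=True)
s,im=pickle.load(open('w1.pkl','rb'))
f=lambda p,z:px2w('wrist',(np.array(p,float)+.5)/3-.5+[205,120],z,s)[:,:2]
def pr(n,p,z):
    w=f(p,z); print(n,w.tolist().__repr__() if 0 else w.round(1).tolist(), w.mean(0).round(1))
pr('bed corners',[(467,237),(577,237),(560,493),(465,495)],80)
p=f([(502,262),(556,262),(540,479),(489,479)],80); print('pins',p,p.mean(0)); d=p[1]+p[0]-p[2]-p[3]; print(np.arctan2(-d[1],-d[0]))
pr('case near',[(10,35),(745,35)],50)
pr('plate',[(45,345),(293,345),(298,570),(72,570)],50)
pr('recess',[(413,173),(621,173),(591,487),(405,487)],50)
pr('skirt',[(194,412)],58)
pr('pointer',[(180,478),(192,516)],94)
for z in (58,62,66,70): pr('btn %d'%z,[(170,158)],z)
pr('ring',[(178,149)],52)
for n,P in (('dot3?',[(232,497),(238,515)]),('dots4?',[(280,467)]),('3',[(168,497),(165,514),(161,531)]),('4',[(119,467),(104,479),(88,490)])): pr(n,P,50)
E
```

```text
bed corners [[500.3, 277.1], [504.0, 313.4], [602.3, 304.8], [599.4, 270.2]] [551.5 291.4]
pins [[510.3 288.2]
 [512.1 306.2]
 [595.5 297.7]
 [593.6 279.3]] [552.9 292.9]
-0.10375175997073034
case near [[421.5, 129.1], [447.6, 379.6]] [434.5 254.4]
plate [[537.3, 117.3], [546.9, 211.6], [649.2, 201.1], [640.1, 106.9]] [593.4 159.2]
recess [[484.5, 262.4], [492.2, 336.5], [621.5, 323.1], [613.7, 248.7]] [553.  292.7]
skirt [[567.2, 171.5]] [567.2 171.5]
pointer [[573.1, 171.4], [588.8, 173.1]] [580.9 172.3]
btn 58 [[468.3, 178.7]] [468.3 178.7]
btn 62 [[467.4, 179.5]] [467.4 179.5]
btn 66 [[466.6, 180.4]] [466.6 180.4]
btn 70 [[465.7, 181.3]] [465.7 181.3]
ring [[466.7, 180.7]] [466.7 180.7]
dot3? [[611.3, 178.8], [620.0, 180.0]] [615.6 179.4]
dots4? [[599.4, 199.9]] [599.4 199.9]
3 [[608.7, 153.0], [616.6, 150.4], [624.5, 147.4]] [616.6 150.3]
4 [[593.0, 135.8], [597.9, 128.7], [602.3, 121.2]] [597.7 128.6]
```

```bash
python3 - <<'E'
from h import *
s=ctrl.state(); print(s['tcp_pos'],s['t']); print(goto(s,[455,-205,230],Rdown(.178)))
E
```

```text
[477.33326946 243.03372018 230.93072284] 1.0333
(array([ 0.0046, -0.0474, -0.8959]), array([-0.0893, -0.001 ,  0.0001]))
```

>>> {"method": "jog_arm", "body": {"moves": [{"slide": [0,-0.045,-0.896],"turn": [-0.09,0,0],"jaw": -1},{"slide": [0,-0.045,-0.896],"turn": [-0.09,0,0],"jaw": -1},{"slide": [0,-0.045,-0.896],"turn": [-0.09,0,0],"jaw": -1},{"slide": [0,-0.045,-0.896],"turn": [-0.09,0,0],"jaw": -1},{"slide": [0,-0.045,-0.896],"turn": [-0.09,0,0],"jaw": -1},{"slide": [0,-0.045,-0.896],"turn": [-0.09,0,0],"jaw": -1},{"slide": [0,-0.045,-0.896],"turn": [-0.09,0,0],"jaw": -1},{"slide": [0,-0.045,-0.896],"turn": [-0.09,0,0],"jaw": -1},{"slide": [0,-0.045,-0.896],"turn": [-0.09,0,0],"jaw": -1},{"slide": [0,-0.045,-0.896],"turn": [-0.09,0,0],"jaw": -1}]}}

```text
t: 1.87
tcp_pos: [455.4, -166.5, 232.3]
ee_rot: [-0.452, 0.544, -0.453, -0.542]
contact_force: [0.9, 0.3, -0.5]
width: 1.001
```

>>> {"method": "jog_arm", "body": {"moves": [{"slide": [0,0,-0.1],"turn": [0,0,0],"jaw": -1},{"slide": [0,0,-0.1],"turn": [0,0,0],"jaw": -1},{"slide": [0,0,-0.1],"turn": [0,0,0],"jaw": -1},{"slide": [0,0,-0.1],"turn": [0,0,0],"jaw": -1}]}}

```text
t: 2.2
tcp_pos: [464.6, -214.8, 232.1]
ee_rot: [-0.452, 0.544, -0.453, -0.543]
contact_force: [0.8, 0.8, 0.1]
width: 1.002
```

```bash
python3 - <<'E'
from h import *
import pickle
s=ctrl.state(); im=optics.get_image('wrist'); pickle.dump((s,im),open('w2.pkl','wb'))
print(s['t'],s['tcp_pos'],s['qvel']);print(rot(s).as_matrix().round(3)); crop(im,0,0,640,400,1.25,'pics/w2.png');crop(im,210,120,255,195,3,'pics/w2c.png')
E
```

```text
2.2 [ 464.60687874 -214.78318813  232.06589567] [-0.02917263 -0.012147   -0.02456465  0.01492357 -0.00212583 -0.00138969
 -0.00407315]
[[ 0.    -0.984 -0.181]
 [-0.002 -0.181  0.984]
 [-1.     0.    -0.002]]
```

View pics/w2.png

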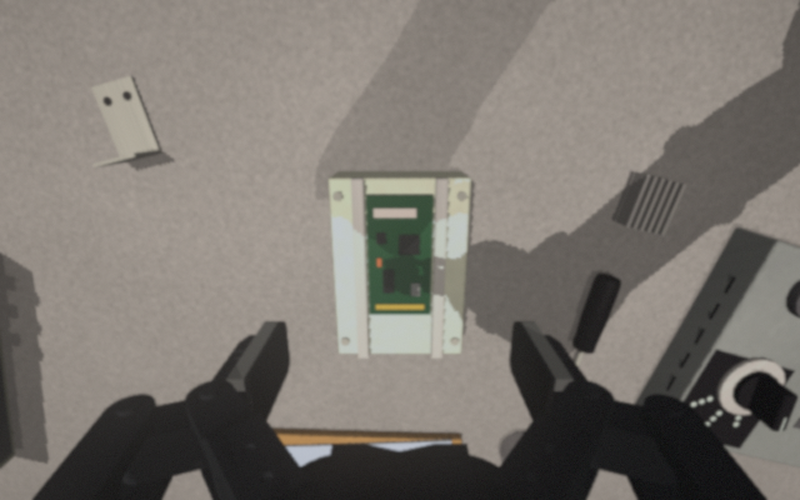

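View pics/w2c.png

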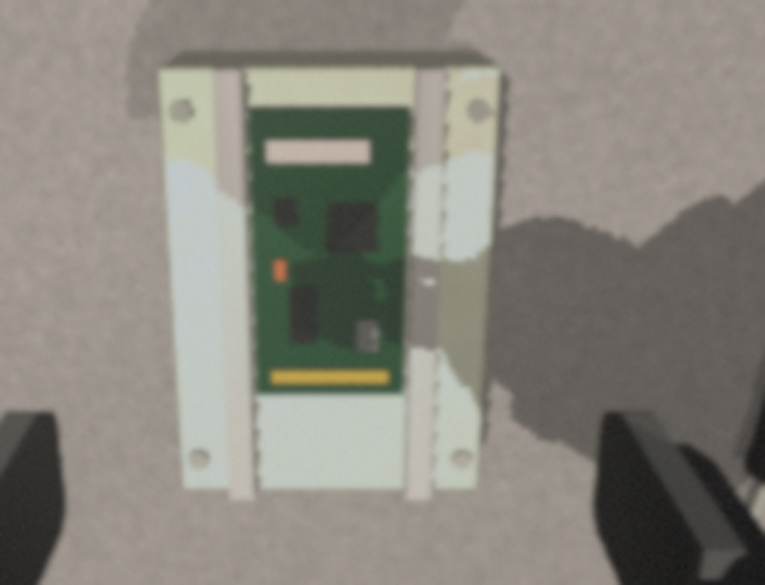

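```bash
python3 - <<'E'
from h import *
import pickle
s,im=pickle.load(open('w2.pkl','rb'))
f=lambda p,z:px2w('wrist',(np.array(p,float)+.5)/3-.5+[210,120],z,s)[:,:2]
c=f([(160,68),(500,67),(478,489),(184,489)],50); print(c.round(1))
fr=(c[0]+c[1])/2; bk=(c[2]+c[3])/2; print('front',fr,'back',bk,np.linalg.norm(bk-fr),np.linalg.norm(c[1]-c[0])); 
d=bk-fr; yaw=np.arctan2(d[1],d[0]); print('yaw',yaw, np.arctan2(*( (c[1]-c[0])*[-1,1])) )
k=f([(250,107),(410,107),(402,393),(258,393)],56); print('card',k.round(1))
ex=np.array([np.cos(yaw),np.sin(yaw)]);ey=np.array([-ex[1],ex[0]])
for p in list(k)+[k.mean(0)]: print(((p-fr)@ex).round(1),((p-fr)@ey).round(1))
print('tcp', (s['tcp_pos'][:2]-fr)@ex,(s['tcp_pos'][:2]-fr)@ey)
E
```

```text
[[ 440.7 -279. ]
 [ 419.  -163.2]
 [ 584.9 -131.7]
 [ 606.5 -248.3]]
front [ 429.8290123  -221.07598421] back [ 595.73707532 -190.01636472] 168.79035913578863 117.76802051695584
yaw 0.18506761556639756 0.18540228356002808
card [[ 447.4 -245.8]
 [ 437.4 -191.7]
 [ 545.2 -171.9]
 [ 555.1 -225.8]]
12.7 -27.5
12.8 27.5
122.4 27.1
122.3 -27.7
67.6 -0.1
tcp 35.34194926160454 -0.21424025137308514
```

>>> {"method": "jog_arm", "body": {"moves": [{"slide": [0,-0.08,0],"turn": [0,0,0],"jaw": 1},{"slide": [0.03,-0.16,0],"turn": [0,0,0],"jaw": 1},{"slide": [0.1,-0.222,0],"turn": [0,0,0],"jaw": 1},{"slide": [0.17,-0.222,0],"turn": [0,0,0],"jaw": 1},{"slide": [0.24,-0.222,0],"turn": [0,0,0],"jaw": 1},{"slide": [0.29,-0.222,0],"turn": [0,0,0],"jaw": 1},{"slide": [0.32,-0.222,0],"turn": [0,0,0],"jaw": 1},{"slide": [0.32,-0.222,0],"turn": [0,0,0],"jaw": 1},{"slide": [0.32,-0.222,0],"turn": [0,0,0],"jaw": 1},{"slide": [0.32,-0.222,0],"turn": [0,0,0],"jaw": 1}]}}

```text
t: 3.08
tcp_pos: [574.8, -192.6, 73.3]
ee_rot: [-0.452, 0.545, -0.452, -0.543]
contact_force: [-0.1, 0.2, 1.0]
width: 0.003
```

```bash
cat >> h.py <<'E'
def loc(s,o,yaw):
    ex=np.array([np.cos(yaw),np.sin(yaw)]);ey=np.array([-ex[1],ex[0]]); d=s['tcp_pos'][:2]-o; return d@ex,d@ey,s['tcp_pos'][2]
G=(429.8,-221.1); GY=.185
E
python3 - <<'E'
from h import *
s=ctrl.state(); print(loc(s,G,GY),s['width'],s['contact_force'],rot(s).as_matrix().round(3),s['t'],goto(s,[*s['tcp_pos'][:2],52.5],Rdown(.185)))
im=optics.get_image('wrist');crop(im,0,0,640,400,1.25,'pics/w3.png')
E
```

```text
(np.float64(147.757247549178), np.float64(1.2956725099940638), np.float64(73.32628650433892)) 0.0034840737526447762 [-0.139274    0.21867486  1.00210462] [[ 0.002 -0.983 -0.184]
 [-0.001 -0.184  0.983]
 [-1.    -0.001 -0.002]] 3.0833 (array([0.0417, 0.0001, 0.0001]), array([ 0.    , -0.0005,  0.0005]))
```

View pics/w3.png

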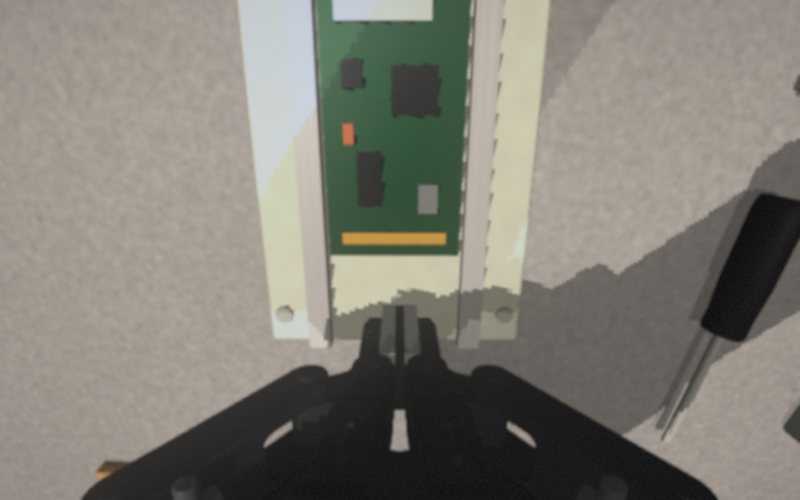

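>>> {"method": "jog_arm", "body": {"moves": [{"slide": [0.02,0,-0.002],"turn": [0,0,0],"jaw": 1},{"slide": [0.035,0,-0.003],"turn": [0,0,0],"jaw": 1},{"slide": [0.042,0,-0.003],"turn": [0,0,0],"jaw": 1},{"slide": [0.042,0,-0.003],"turn": [0,0,0],"jaw": 1}]}}

```text
t: 3.47
tcp_pos: [574.6, -194.5, 51.7]
ee_rot: [-0.452, 0.544, -0.452, -0.543]
contact_force: [-0.2, 0.1, -0.6]
width: 0.003
```

```bash
python3 - <<'E'
from h import *
s=ctrl.state(); print(loc(s,G,GY),s['width'],s['contact_force'],s['t'])
E
```

```text
(np.float64(147.22501349095467), np.float64(-0.5115576069008925), np.float64(51.69588823425307)) 0.003417000605813927 [-0.24479507  0.10062595 -0.57303985] 3.4667
```

>>> {"method": "jog_arm", "body": {"moves": [{"slide": [0,0.016,0],"turn": [0,0,0],"jaw": 1},{"slide": [0,0.028,0],"turn": [0,0,0],"jaw": 1},{"slide": [0,0.04,0],"turn": [0,0,0],"jaw": 1},{"slide": [0,0.052,0],"turn": [0,0,0],"jaw": 1},{"slide": [0,0.064,0],"turn": [0,0,0],"jaw": 1},{"slide": [0,0.076,0],"turn": [0,0,0],"jaw": 1},{"slide": [0,0.088,0],"turn": [0,0,0],"jaw": 1},{"slide": [0,0.1,0],"turn": [0,0,0],"jaw": 1},{"slide": [0,0.108,0],"turn": [0,0,0],"jaw": 1},{"slide": [0,0.11,0],"turn": [0,0,0],"jaw": 1}]}}

```text
t: 4.3
tcp_pos: [519.9, -204.9, 51.8]
ee_rot: [-0.452, 0.544, -0.452, -0.543]
contact_force: [0.2, -0.1, 1.4]
width: 0.001
```

```bash
python3 - <<'E'
from h import *
s=ctrl.state(); print(loc(s,G,GY),s['width'],s['contact_force'],s['t'])
im=optics.get_image('wrist');crop(im,0,0,640,400,1.25,'pics/w4.png')
im=optics.get_image('top');crop(im,355,195,65,75,8,'pics/t4.png')
E
```

```text
(np.float64(91.51609048716416), np.float64(-0.6223193367872057), np.float64(51.80350256832451)) 0.0014319220276662855 [ 0.24434893 -0.07313256  1.41711133] 4.3
```

View pics/w4.png

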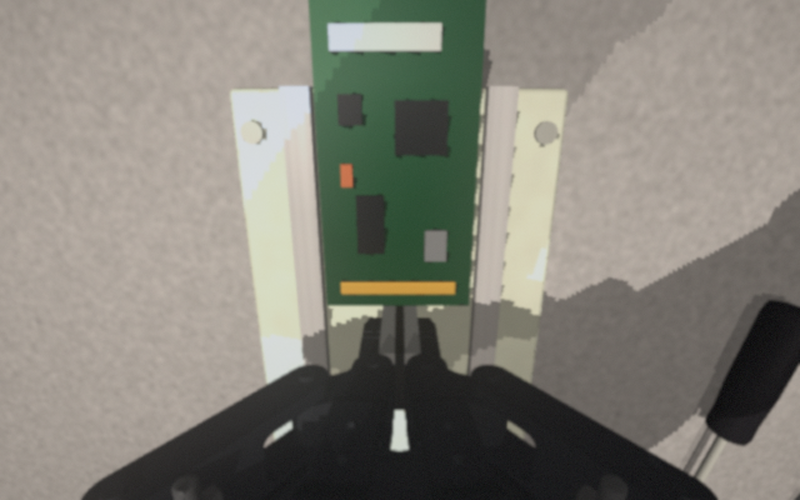

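View pics/t4.png

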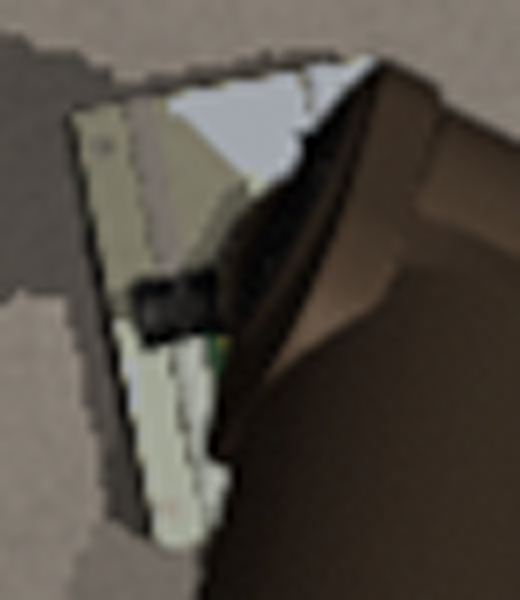

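Pushing well. Measuring where the card's back edge (row ~303/1.25) is relative to the guide's front.

```bash
python3 - <<'E'
from h import *
s=ctrl.state()
f=lambda p,z:px2w('wrist',(np.array(p,float)+.5)/1.25-.5,z,s)
for n,p,z in (('cardback',(330,303),56),('cardback',(468,303),56),('guidefront',(232,91),50),('guidefront',(566,91),50)):
    w=f([p],z)[0]; print(n,loc({'tcp_pos':w},G,GY))
E
```

```text
cardback (np.float64(79.75996390767618), np.float64(-27.55201827741441), np.float64(56.0))
cardback (np.float64(79.74497544701023), np.float64(26.565212340730554), np.float64(56.0))
guidefront (np.float64(1.6287290671879433), np.float64(-58.481122112339676), np.float64(50.0))
guidefront (np.float64(1.6638018164426618), np.float64(57.50054673348635), np.float64(50.0))
```

>>> {"method": "jog_arm", "body": {"moves": [{"slide": [0,0.005,0],"turn": [0,0,0],"jaw": 1},{"slide": [0,0.01,0],"turn": [0,0,0],"jaw": 1},{"slide": [0,0.012,0],"turn": [0,0,0],"jaw": 1},{"slide": [0,0.012,0],"turn": [0,0,0],"jaw": 1}]}}

```text
t: 4.73
tcp_pos: [514.1, -205.8, 51.6]
ee_rot: [-0.452, 0.544, -0.452, -0.543]
contact_force: [-0.1, 0.3, 0.3]
width: 0.001
```

>>> {"method": "jog_arm", "body": {"moves": [{"slide": [0,-0.02,0],"turn": [0,0,0],"jaw": 1},{"slide": [-0.06,-0.03,0],"turn": [0,0,0],"jaw": 0},{"slide": [-0.14,0,0],"turn": [0,0,0],"jaw": -1},{"slide": [-0.2,0.07,0],"turn": [0,0,0],"jaw": -1},{"slide": [-0.2,0.14,0],"turn": [0,0,0],"jaw": -1},{"slide": [-0.2,0.18,0],"turn": [0,0,0],"jaw": -1},{"slide": [-0.2,0.2,0],"turn": [0,0,0],"jaw": -1},{"slide": [-0.2,0.2,0],"turn": [0,0,0],"jaw": -1},{"slide": [-0.2,0.2,0],"turn": [0,0,0],"jaw": -1}]}}

```text
t: 5.48
tcp_pos: [416.9, -223.8, 151.7]
ee_rot: [-0.452, 0.545, -0.452, -0.543]
contact_force: [0.5, 0.3, 0.2]
width: 0.997
```

```bash
python3 - <<'E'
from h import *
s=ctrl.state(); print(loc(s,G,GY),s['width'],s['contact_force'],s['t'])
im=optics.get_image('wrist');crop(im,0,0,640,400,1.25,'pics/w5.png');crop(im,240,160,200,150,4,'pics/w5c.png')
import pickle; pickle.dump((s,im),open('w5.pkl','wb'))
E
```

```text
(np.float64(-13.15066884434378), np.float64(-0.26406019928377955), np.float64(151.73834980365584)) 0.99720522557325 [0.54984949 0.31792973 0.17615132] 5.4833
```

View pics/w5.png

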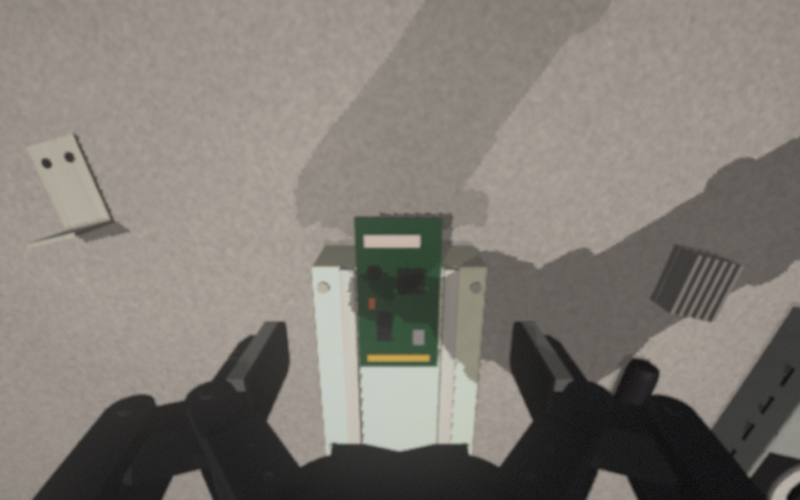

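```bash
python3 - <<'E'
from h import *
import pickle
s,im=pickle.load(open('w5.pkl','rb'))
f=lambda p,z:px2w('wrist',(np.array(p,float)+.5)/1.25-.5,z,s)
for n,p,z in (('cardfront',(356,217),56),('cardfront',(444,217),56),('cardback',(362,365),56),('cardback',(438,365),56),('guidefront',(314,267),50),('guidefront',(486,267),50)):
    w=f([p],z)[0]; print(n,np.round(loc({'tcp_pos':w},G,GY),1))
E
```

```text
cardfront [-35.7 -27.5  56. ]
cardfront [-35.7  27.8  56. ]
cardback [ 73.3 -27.1  56. ]
cardback [73.2 27.5 56. ]
guidefront [  0.2 -57.7  50. ]
guidefront [ 0.2 58.  50. ]
```

>>> {"method": "jog_arm", "body": {"moves": [{"slide": [0.06,0.011,0.0],"turn": [0,0,0],"jaw": -1},{"slide": [0.12,0.011,0.0],"turn": [0,0,0],"jaw": -1},{"slide": [0.18,0.011,0.0],"turn": [0,0,0],"jaw": -1},{"slide": [0.22,0.011,0.0],"turn": [0,0,0],"jaw": -1},{"slide": [0.235,0.011,0.0],"turn": [0,0,0],"jaw": -1},{"slide": [0.237,0.011,0.0],"turn": [0,0,0],"jaw": -1},{"slide": [0.237,0.011,0.0],"turn": [0,0,0],"jaw": -1},{"slide": [0.237,0.011,0.0],"turn": [0,0,0],"jaw": -1}]}}

```text
t: 6.2
tcp_pos: [413.4, -225.0, 33.9]
ee_rot: [-0.452, 0.545, -0.451, -0.543]
contact_force: [0.3, 0.6, 0.9]
width: 1.001
```

```bash
python3 - <<'E'
from h import *
s=ctrl.state(); print(loc(s,G,GY),s['width'],s['contact_force'],s['t'])
im=optics.get_image('scene');crop(im,200,150,110,90,7,'pics/s6.png')
E
```

```text
(np.float64(-16.815071302114543), np.float64(-0.8277649650761012), np.float64(33.923690238048685)) 1.0009288915079906 [0.27023218 0.57981548 0.91488726] 6.2
```

View pics/s6.png

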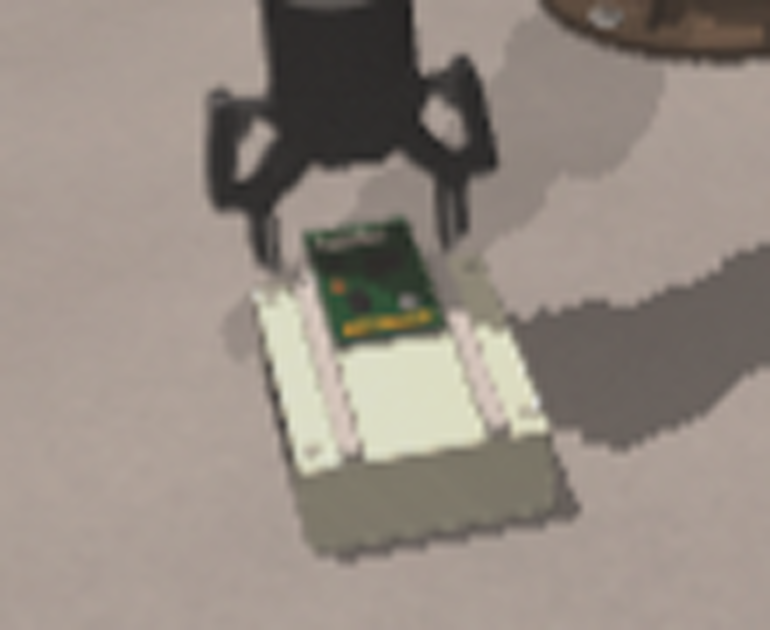

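>>> {"method": "jog_arm", "body": {"moves": [{"slide": [0,0.003,0.001],"turn": [0,0,0],"jaw": 0},{"slide": [0,0.003,0.001],"turn": [0,0,0],"jaw": 1},{"slide": [0,0.003,0.001],"turn": [0,0,0],"jaw": 1},{"slide": [0,0.003,0.001],"turn": [0,0,0],"jaw": 1},{"slide": [0,0.003,0.001],"turn": [0,0,0],"jaw": 1},{"slide": [0,0.003,0.001],"turn": [0,0,0],"jaw": 1},{"slide": [0,0.003,0.001],"turn": [0,0,0],"jaw": 1},{"slide": [0,0.003,0.001],"turn": [0,0,0],"jaw": 1}], "grip_force": 60}}

```text
t: 6.92
tcp_pos: [412.4, -225.0, 35.1]
ee_rot: [-0.452, 0.546, -0.451, -0.542]
contact_force: [-2.2, 1.6, 10.5]
width: 0.64
```

```bash
python3 - <<'E'
from h import *
s=ctrl.state(); print(loc(s,G,GY),s['width']*85,s['contact_force'],s['t'])
im=optics.get_image('wrist');crop(im,0,0,640,400,1.25,'pics/w7.png')
E
```

```text
(np.float64(-17.867319319938446), np.float64(-0.6688806260210646), np.float64(35.10567593464498)) 54.441972765289336 [-2.21093594  1.55627675 10.50347617] 6.9167
```

View pics/w7.png

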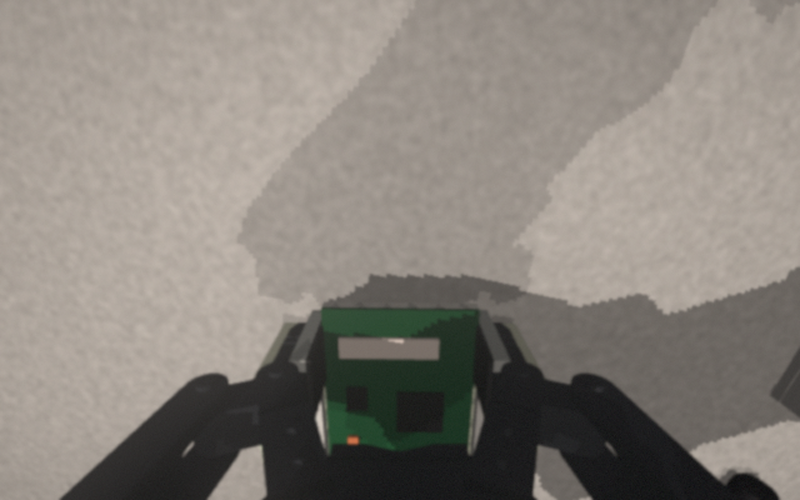

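>>> {"method": "jog_arm", "body": {"moves": [{"slide": [-0.006,0,0],"turn": [0,0,0],"jaw": 1},{"slide": [-0.014,0,0],"turn": [0,0,0],"jaw": 1},{"slide": [-0.03,0,0],"turn": [0,0,0],"jaw": 1},{"slide": [-0.055,0,0],"turn": [0,0,0],"jaw": 1},{"slide": [-0.085,0,0],"turn": [0,0,0],"jaw": 1},{"slide": [-0.12,0,0],"turn": [0,0,0],"jaw": 1},{"slide": [-0.16,0,0],"turn": [0,0,0],"jaw": 1},{"slide": [-0.19,0,0],"turn": [0,0,0],"jaw": 1},{"slide": [-0.2,0,0],"turn": [0,0,0],"jaw": 1},{"slide": [-0.2,0,0],"turn": [0,0,0],"jaw": 1}]}}

```text
t: 7.8
tcp_pos: [412.6, -225.1, 136.5]
ee_rot: [-0.452, 0.547, -0.451, -0.541]
contact_force: [0.1, 0.2, -1.8]
width: 0.634
```

```bash
python3 - <<'E'
from h import *
s=ctrl.state(); print(loc(s,G,GY),s['width']*85,s['contact_force'],s['moment'],s['t'])
im=optics.get_image('wrist');crop(im,160,200,320,200,2.5,'pics/w8.png')
im=optics.get_image('scene');crop(im,200,120,110,90,7,'pics/s8.png')
E
```

```text
(np.float64(-17.662702518395992), np.float64(-0.7732763219323495), np.float64(136.515467840332)) 53.893677786525906 [ 0.10984762  0.22361802 -1.80962551] [-0.00502338  0.03972323  0.01479246] 7.8
```

View pics/w8.png

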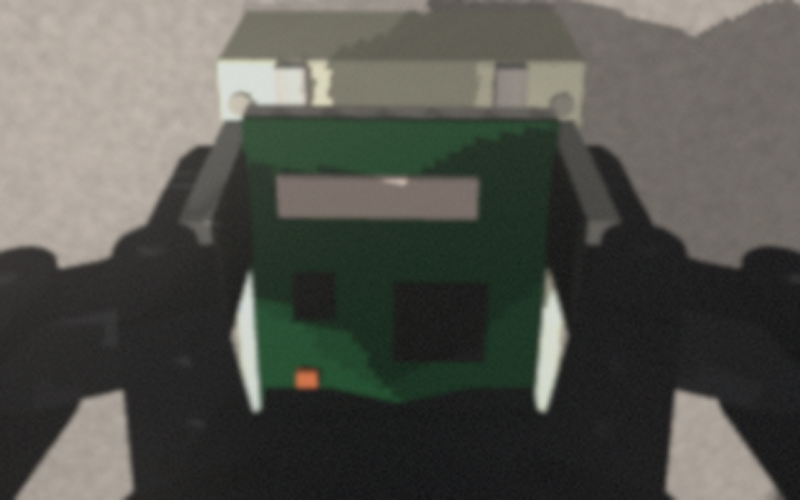

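View pics/s8.png

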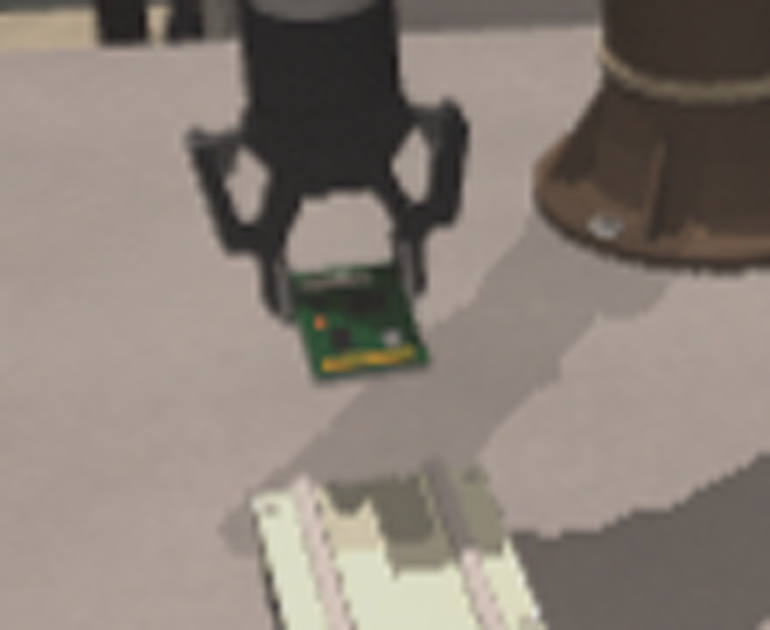

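```bash
python3 - <<'E'
from h import *
np.set_printoptions(precision=3,suppress=True)
# w4 state (t=4.30)
ex=np.array([np.cos(GY),np.sin(GY)])
s4={'tcp_pos':np.array([519.9,-204.9,51.8]),'ee_rot':np.array([-0.452,0.544,-0.452,-0.543])}
p4=[(328,23),(442,23),(442,51),(328,51),(395,100),(448,100),(450,155),(396,155),(340,164),(353,164),(353,187),(340,187),(338,94),(362,94),(362,125),(338,125)]
w=px2w('wrist',(np.array(p4)+.5)/1.25-.5,56,s4)
L=np.array([loc({'tcp_pos':a},G,GY)[:2] for a in w])-[24.75,-.5]
print(L.T)
obj=np.c_[L,np.full(len(L),3.)]; obj=np.r_[obj,[[-55,-28,3],[-55,28,3]]]
p8=[(276,176),(478,178),(478,219),(276,218),(394,284),(487,284),(484,360),(394,360),(296,370),(319,370),(319,388),(296,388),(293,272),(334,272),(334,319),(293,319),(245,118),(557,118)]
px=(np.array(p8)+.5)/2.5-.5+[160,200]
s=ctrl.state(); m=optics.camera_model('wrist')
ok,rv,tv=cv2.solvePnP(obj,px,m['mtx'],np.array([m['k1'],0,0,0,0]))
e=cv2.projectPoints(obj,rv,tv,m['mtx'],np.array([m['k1'],0,0,0,0]))[0][:,0]-px; print('rms',np.sqrt((e**2).mean()))
F=np.diag([1,-1,-1.]) # cv cam -> cam axes
T=m['tool_from_camera']
Rt=T[:3,:3]@F@cv2.Rodrigues(rv)[0]; t=T[:3,:3]@F@tv[:,0]+T[:3,3]
print('card in tool',t); print(Rt)
print('expected flat axes x=-tooly, y=toolz, z=-toolx; world normal',rot(s).as_matrix()@Rt[:,2], 'xaxis',rot(s).as_matrix()@Rt[:,0]); print('tool x in world',rot(s).as_matrix()[:,0])
E
```

```text
[[-43.155 -43.065 -34.933 -35.018 -20.004 -20.008  -2.041  -2.043   0.991
    1.004   9.058   9.047 -21.942 -21.909 -12.034 -12.063]
 [-22.555  13.555  13.794 -22.976  -1.42   16.245  17.581  -1.15  -20.728
  -16.181 -16.479 -21.107 -20.341 -12.366 -12.651 -20.804]]
rms 1.2111610038948848
card in tool [-15.047 -38.075   0.153]
[[ 0.021 -0.011 -1.   ]
 [-1.    -0.007 -0.021]
 [-0.006  1.    -0.012]]
expected flat axes x=-tooly, y=toolz, z=-toolx; world normal [ 0.018 -0.005  1.   ] xaxis [ 0.984  0.178 -0.017]
tool x in world [ 0.005 -0.002 -1.   ]
```

```bash
python3 - <<'E'
from h import *
s=ctrl.state(); print(s['t'],goto(s,[516.2,295.4,136],Rdown(-.10)))
print(goto(s,[464,40,150],Rdown(.05)))
E
```

```text
7.9 (array([-0.0036, -0.3973,  0.9835]), array([ 0.0908, -0.0007,  0.0015]))
(array([-0.031 , -0.2007,  0.5006]), array([ 0.0431, -0.0008,  0.0014]))
```

>>> {"method": "jog_arm", "body": {"moves": [{"slide": [-0.01,-0.008,0.02],"turn": [0.002,0,0],"jaw": 1},{"slide": [-0.02,-0.024,0.06],"turn": [0.005,0,0],"jaw": 1},{"slide": [-0.03,-0.045,0.11],"turn": [0.01,0,0.0],"jaw": 1},{"slide": [-0.03,-0.069,0.17],"turn": [0.016,0,0.001],"jaw": 1},{"slide": [-0.03,-0.093,0.23],"turn": [0.022,0,0.001],"jaw": 1},{"slide": [-0.03,-0.117,0.29],"turn": [0.028,0,0.001],"jaw": 1},{"slide": [-0.03,-0.141,0.35],"turn": [0.034,0,0.0015],"jaw": 1},{"slide": [-0.03,-0.165,0.41],"turn": [0.04,0,0.0015],"jaw": 1},{"slide": [-0.03,-0.19,0.47],"turn": [0.045,0,0.0015],"jaw": 1},{"slide": [-0.03,-0.21,0.52],"turn": [0.05,0,0.0015],"jaw": 1}]}}

```text
t: 8.73
tcp_pos: [466.2, 52.7, 148.3]
ee_rot: [-0.492, 0.507, -0.494, -0.507]
contact_force: [1.0, 0.0, -0.2]
width: 0.639
```

```bash
python3 - <<'E'
from h import *
s=ctrl.state(); print(s['t'],s['tcp_pos'],s['width'],goto(s,[516.2,295.4,145],Rdown(-.10)))
E
```

```text
8.7333 [466.24346809  52.7460176  148.26784393] 0.6394327785529365 (array([ 0.0051, -0.1138,  0.4823]), array([ 0.041 , -0.0009, -0.0006]))
```

>>> {"method": "jog_arm", "body": {"moves": [{"slide": [0,-0.016,0.07],"turn": [0.006,0,0],"jaw": 1},{"slide": [0,-0.03,0.13],"turn": [0.011,0,0],"jaw": 1},{"slide": [0,-0.045,0.19],"turn": [0.016,0,0],"jaw": 1},{"slide": [0,-0.059,0.25],"turn": [0.021,0,0],"jaw": 1},{"slide": [0,-0.073,0.31],"turn": [0.026,0,0],"jaw": 1},{"slide": [0,-0.088,0.37],"turn": [0.031,0,0],"jaw": 1},{"slide": [0,-0.1,0.425],"turn": [0.036,0,0],"jaw": 1},{"slide": [0,-0.11,0.465],"turn": [0.04,0,0],"jaw": 1},{"slide": [0.005,-0.114,0.482],"turn": [0.041,0,0],"jaw": 1},{"slide": [0.005,-0.114,0.482],"turn": [0.041,0,0],"jaw": 1}]}}

```text
t: 9.57
tcp_pos: [515.2, 297.2, 143.1]
ee_rot: [0.522, -0.475, 0.525, 0.475]
contact_force: [-0.2, 0.4, -1.4]
width: 0.635
```

>>> {"method": "jog_arm", "body": {"moves": [{"slide": [0.0,0,0],"turn": [0,0,0],"jaw": 1},{"slide": [0,0,0],"turn": [0,0,0],"jaw": 1}]}}

```text
t: 9.73
tcp_pos: [514.7, 295.2, 142.1]
ee_rot: [0.521, -0.475, 0.527, 0.475]
contact_force: [0.8, -0.6, -1.5]
width: 0.636
```

```bash
python3 - <<'E'
from h import *
import pickle
s=ctrl.state(); print(s['t'],s['tcp_pos'],s['qvel'].round(3),s['width'],s['contact_force'],s['moment'],goto(s,[516.2,295.4,90],Rdown(-.10)))
im=optics.get_image('wrist');crop(im,0,0,640,400,1.25,'pics/w9.png');pickle.dump((s,im),open('w9.pkl','wb'))
im=optics.get_image('top');crop(im,190,175,110,95,7,'pics/t9.png')
im=optics.get_image('scene');crop(im,330,130,110,100,7,'pics/s9.png')
E
```

```text
9.7333 [514.72262799 295.23915574 142.06797848] [ 0.006 -0.013  0.003 -0.003 -0.002  0.003 -0.005] 0.6362130440061342 [ 0.83524262 -0.60169846 -1.46977362] [ 0.00840257  0.00333083 -0.05941659] (array([ 0.1041, -0.0035,  0.0012]), array([ 0.0007, -0.0018, -0.0017]))
```

View pics/w9.png

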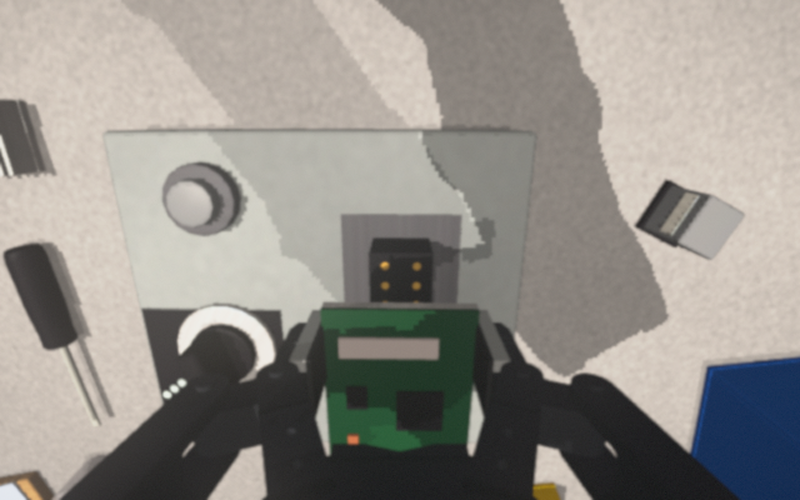

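View pics/s9.png

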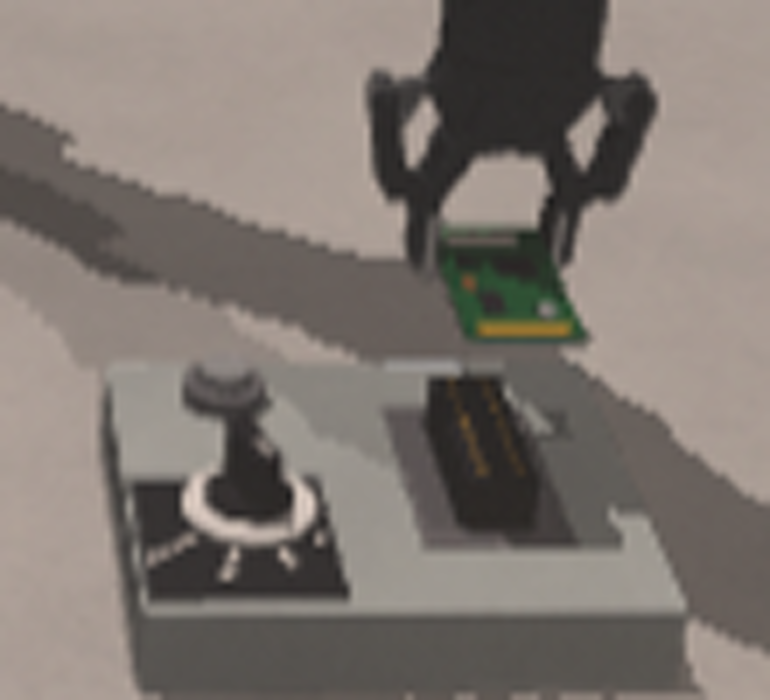

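```bash
python3 - <<'E'
from h import *
import pickle
s,im=pickle.load(open('w9.pkl','rb'))
f=lambda p,z:px2w('wrist',(np.array(p,float)+.5)/1.25-.5,z,s)
B=(552.5,292.3)
pr=lambda n,p,z:print(n,f([p],z)[0][:2].round(1),np.round(loc({'tcp_pos':f([p],z)[0]},B,-.1),1))
for p in ((342,215),(461,215)): pr('recess',p,50)
for p in ((373,249),(432,249)): pr('bedtop',p,80)
for p in ((384,266),(416,266),(386,286),(417,286)): pr('pin',p,80)
for p in ((108,131),(534,131)): pr('case',p,50)
pr('btn65',(190,204),65)
z0=s['tcp_pos'][2]
for dz in (15,17,19):
  for p in ((322,309),(477,309)): pr('cardfront dz%d'%dz,p,z0+dz+3)
crop(im,240,160,200,150,4,'pics/w9c.png')
E
```

```text
recess [486.1 262. ] [-63.  -36.7  50. ]
recess [493.2 335.3] [-63.3  36.8  50. ]
bedtop [500.4 281.8] [-50.7 -15.7  80. ]
bedtop [503.6 314.3] [-50.9  17.   80. ]
pin [511.  286.8] [-40.7  -9.7  80. ]
pin [512.7 304.7] [-40.8   8.3  80. ]
pin [523.2 286.6] [-28.5  -8.6  80. ]
pin [524.9 304.2] [-28.6   9.1  80. ]
case [421.9 130.5] [-113.8 -174.1   50. ]
case [447.2 380.1] [-113.5   76.8   50. ]
btn65 [467.8 177.5] [ -72.9 -122.7   65. ]
cardfront dz15 [495.8 269.7] [-54.2 -28.2 160.1]
cardfront dz15 [501.  324.5] [-54.5  26.9 160.1]
cardfront dz17 [494.8 270.2] [-55.2 -27.7 162.1]
cardfront dz17 [499.9 324.2] [-55.5  26.5 162.1]
cardfront dz19 [493.8 270.8] [-56.2 -27.3 164.1]
cardfront dz19 [498.9 323.9] [-56.5  26.  164.1]
```

View pics/w9c.png

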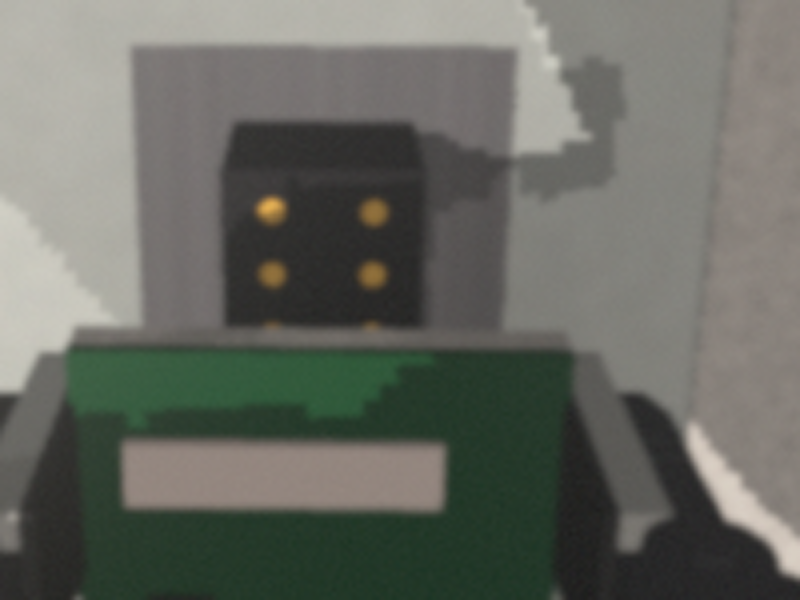

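>>> {"method": "jog_arm", "body": {"moves": [{"slide": [0.03,-0.002,0.001],"turn": [0,-0.001,-0.002],"jaw": 1},{"slide": [0.06,-0.003,0.0015],"turn": [0,-0.002,-0.003],"jaw": 1},{"slide": [0.09,-0.003,0.0015],"turn": [0,-0.002,-0.003],"jaw": 1},{"slide": [0.115,-0.003,0.0015],"turn": [0,-0.002,-0.003],"jaw": 1},{"slide": [0.128,-0.003,0.0015],"turn": [0,-0.002,-0.003],"jaw": 1},{"slide": [0.128,-0.003,0.0015],"turn": [0,-0.002,-0.003],"jaw": 1},{"slide": [0.128,-0.003,0.0015],"turn": [0,-0.002,-0.003],"jaw": 1}]}}

```text
t: 10.47
tcp_pos: [516.8, 295.5, 79.3]
ee_rot: [0.526, -0.476, 0.522, 0.474]
contact_force: [0.5, 0.7, -1.7]
width: 0.634
```

```bash
python3 - <<'E'
from h import *
import pickle
s=ctrl.state(); print(s['t'],s['tcp_pos'],s['qvel'].round(3),s['width'],s['contact_force'],goto(s,[516.2,295.4,70],Rdown(-.10)))
im=optics.get_image('wrist');crop(im,240,200,200,150,4,'pics/w10.png');pickle.dump((s,im),open('w10.pkl','wb'))
im=optics.get_image('scene');crop(im,350,145,90,75,8,'pics/s10.png')
E
```

```text
10.4667 [516.79823829 295.47545632  79.33991088] [-0.004 -0.012  0.001 -0.015  0.001  0.004 -0.001] 0.6337160840342376 [ 0.48144584  0.66906883 -1.74893151] (array([ 0.0187,  0.0013, -0.0003]), array([0.0003, 0.0006, 0.0017]))
```

View pics/w10.png

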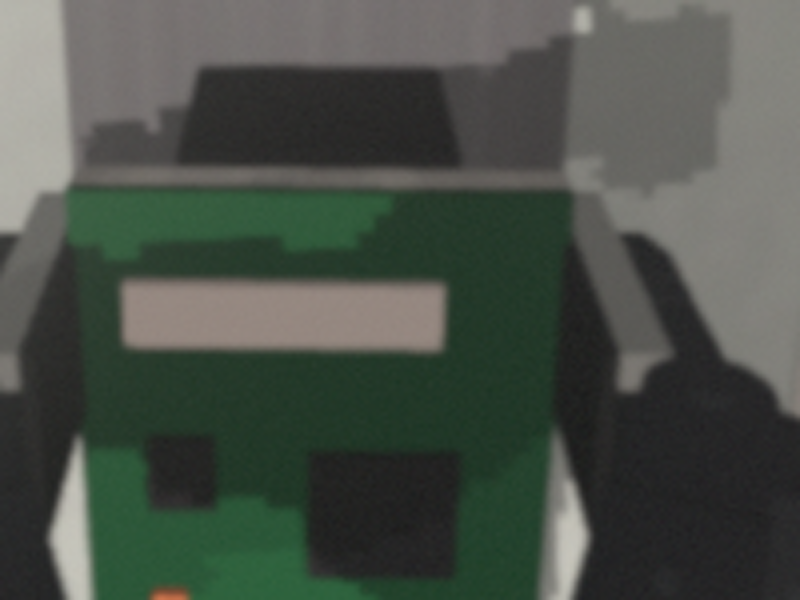

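View pics/s10.png

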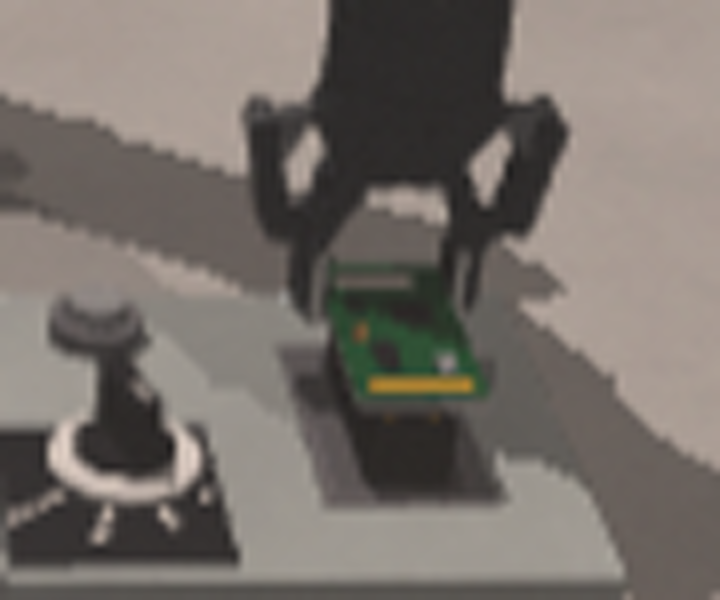

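```bash
python3 - <<'E'
from h import *
import pickle
s,im=pickle.load(open('w10.pkl','rb'))
f=lambda p,z:px2w('wrist',(np.array(p,float)+.5)/4-.5+[240,200],z,s)
B=(552.5,292.3)
pr=lambda n,p,z:print(n,np.round(loc({'tcp_pos':f([p],z)[0]},B,-.1),2))
for p in ((200,68),(438,68)): pr('bed front foot',p,50)
z0=s['tcp_pos'][2]
for dz in (15,17,19):
  for p in ((68,188),(572,192)): pr('cardfront top dz%d'%dz,p,z0+dz+3)
  for p in ((74,169),(568,172)): pr('cardfront bot dz%d'%dz,p,z0+dz-3)
# where card width fits 56
s2,i2=pickle.load(open('w9.pkl','rb'))
f=lambda p,z:px2w('wrist',(np.array(p,float)+.5)/4-.5+[240,160],z,s2)
for p in ((222,170),(423,170)): pr('bedtop edge',p,80)
E
```

```text
bed front foot [-48.2  -17.83  50.  ]
bed front foot [-48.22  17.4   50.  ]
cardfront top dz15 [-52.82 -28.14  97.34]
cardfront top dz15 [-52.35  27.76  97.34]
cardfront bot dz15 [-52.17 -28.62  91.34]
cardfront bot dz15 [-51.81  28.5   91.34]
cardfront top dz17 [-53.85 -27.69  99.34]
cardfront top dz17 [-53.39  27.3   99.34]
cardfront bot dz17 [-53.16 -28.19  93.34]
cardfront bot dz17 [-52.81  28.05  93.34]
cardfront top dz19 [-54.89 -27.25 101.34]
cardfront top dz19 [-54.43  26.84 101.34]
cardfront bot dz19 [-54.16 -27.76  95.34]
cardfront bot dz19 [-53.81  27.6   95.34]
bedtop edge [-48.54 -17.92  80.  ]
bedtop edge [-48.69  16.99  80.  ]
```

>>> {"method": "jog_arm", "body": {"moves": [{"slide": [0.006,0,0],"turn": [-0.002,0,0],"jaw": 1},{"slide": [0.012,0,0],"turn": [-0.002,0,0],"jaw": 1},{"slide": [0.016,0,0],"turn": [-0.002,0,0],"jaw": 1},{"slide": [0.018,0,0],"turn": [-0.002,0,0],"jaw": 1},{"slide": [0.018,0,0],"turn": [-0.002,0,0],"jaw": 1},{"slide": [0.018,0,0],"turn": [-0.002,0,0],"jaw": 1}]}}

```text
t: 11.07
tcp_pos: [517.2, 296.0, 70.9]
ee_rot: [0.525, -0.477, 0.52, 0.475]
contact_force: [-0.0, 0.7, -0.9]
width: 0.636
```

>>> {"method": "jog_arm", "body": {"moves": [{"slide": [0.002,0,0],"turn": [0,0,0],"jaw": 1},{"slide": [0.003,0,0],"turn": [0,0,0],"jaw": 1},{"slide": [0.003,0,0],"turn": [0,0,0],"jaw": 1}]}}

```text
t: 11.32
tcp_pos: [517.2, 296.0, 69.3]
ee_rot: [0.525, -0.477, 0.52, 0.475]
contact_force: [0.3, 0.0, -1.3]
width: 0.639
```

>>> {"method": "jog_arm", "body": {"moves": [{"slide": [0.002,0,0],"turn": [0,0,0],"jaw": 1},{"slide": [0.003,0,0],"turn": [0,0,0],"jaw": 1},{"slide": [0.003,0,0],"turn": [0,0,0],"jaw": 1}]}}

```text
t: 11.57
tcp_pos: [517.1, 296.0, 67.6]
ee_rot: [0.525, -0.477, 0.52, 0.475]
contact_force: [0.4, -0.1, -1.6]
width: 0.635
```

>>> {"method": "jog_arm", "body": {"moves": [{"slide": [0.002,0,0],"turn": [0,0,0],"jaw": 1},{"slide": [0.002,0,0],"turn": [0,0,0],"jaw": 1},{"slide": [0.002,0,0],"turn": [0,0,0],"jaw": 1}]}}

```text
t: 11.82
tcp_pos: [517.1, 296.0, 66.6]
ee_rot: [0.525, -0.477, 0.521, 0.475]
contact_force: [0.2, 0.3, -1.5]
width: 0.634
```

```bash
python3 - <<'E'
from h import *
import pickle
s=ctrl.state(); print(s['t'],s['tcp_pos'],s['contact_force'],s['moment'],rot(s).as_matrix().round(4))
im=optics.get_image('scene');crop(im,350,145,90,75,8,'pics/s11.png')
im=optics.get_image('wrist');crop(im,240,200,200,150,4,'pics/w11.png');pickle.dump((s,im),open('w11.pkl','wb'))
E
```

```text
11.8167 [517.12483271 295.96057961  66.58086264] [ 0.18817743  0.2990811  -1.48299574] [-0.02923107  0.03942954  0.00337338] [[ 0.0063 -0.9957  0.0924]
 [ 0.0018  0.0924  0.9957]
 [-1.     -0.0061  0.0023]]
```

View pics/s11.png

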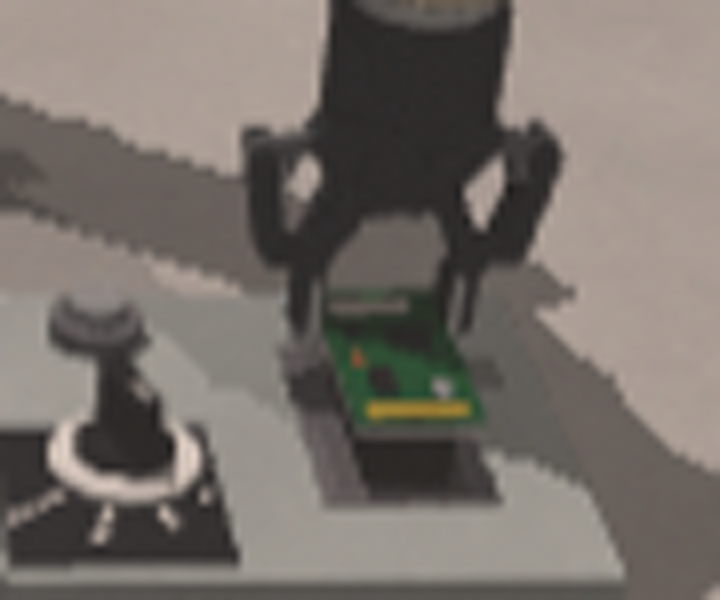

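View pics/w11.png

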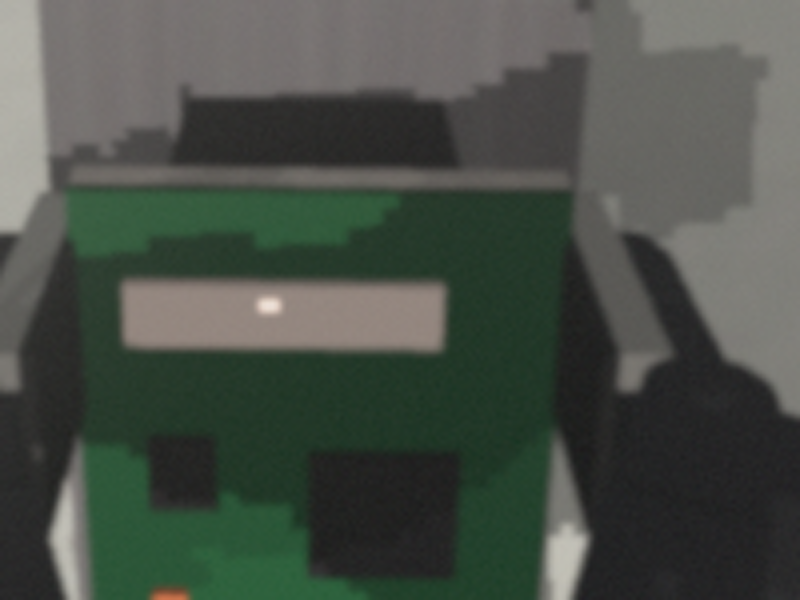

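>>> {"method": "jog_arm", "body": {"moves": [{"slide": [0.002,0,-0.001],"turn": [0,0,0],"jaw": 1},{"slide": [0.002,0,-0.001],"turn": [0,0,0],"jaw": 1},{"slide": [0.002,0,-0.001],"turn": [0,0,0],"jaw": 1}]}}

```text
t: 12.17
tcp_pos: [517.3, 295.6, 65.8]
ee_rot: [0.525, -0.477, 0.52, 0.475]
contact_force: [-0.5, 1.2, -0.3]
width: 0.639
```

>>> {"method": "jog_arm", "body": {"moves": [{"slide": [0.002,0,0],"turn": [0,0,0],"jaw": 1},{"slide": [0.002,0,0],"turn": [0,0,0],"jaw": 1},{"slide": [0.002,0,0],"turn": [0,0,0],"jaw": 1}]}}

```text
t: 12.42
tcp_pos: [517.3, 295.7, 65.7]
ee_rot: [0.525, -0.477, 0.52, 0.475]
contact_force: [-4.3, -0.8, 10.2]
width: 0.637
```

>>> {"method": "jog_arm", "body": {"moves": [{"slide": [0,0,0],"turn": [0,0,0],"jaw": -0.3},{"slide": [0,0,0],"turn": [0,0,0],"jaw": -0.34},{"slide": [0,0,0],"turn": [0,0,0],"jaw": -0.4},{"slide": [0,0,0],"turn": [0,0,0],"jaw": -0.5},{"slide": [0,0,0],"turn": [0,0,0],"jaw": -0.6},{"slide": [0,0,0],"turn": [0,0,0],"jaw": -0.6}]}}

```text
t: 12.92
tcp_pos: [517.3, 295.7, 65.6]
ee_rot: [0.525, -0.477, 0.52, 0.475]
contact_force: [0.3, 0.5, 0.2]
width: 0.802
```

```bash
python3 - <<'E'
from h import *
import pickle
s=ctrl.state(); print(s['t'],s['tcp_pos'],s['contact_force'],s['width'])
im=optics.get_image('scene');crop(im,350,145,90,75,8,'pics/s12.png')
im=optics.get_image('wrist');crop(im,220,180,220,165,3.5,'pics/w12.png');pickle.dump((s,im),open('w12.pkl','wb'))
E
```

```text
12.9167 [517.27235503 295.65143216  65.59011617] [0.34828232 0.50149472 0.2066708 ] 0.8024008939265226
```

View pics/s12.png

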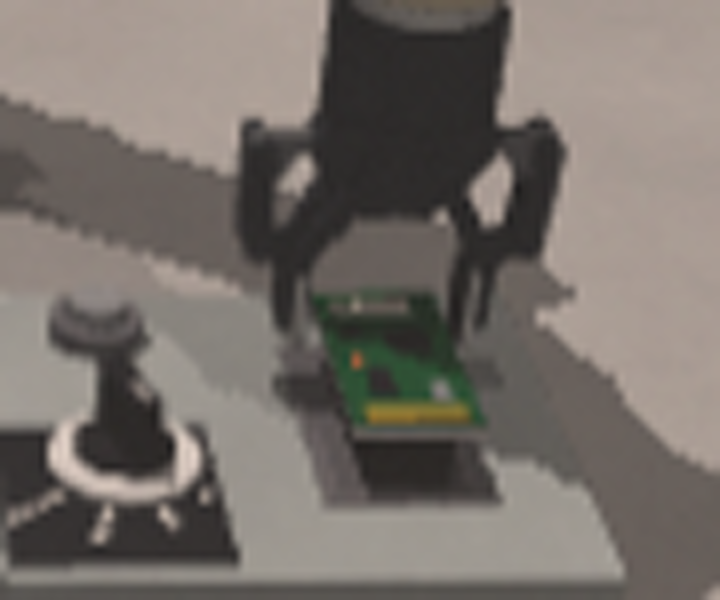

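View pics/w12.png

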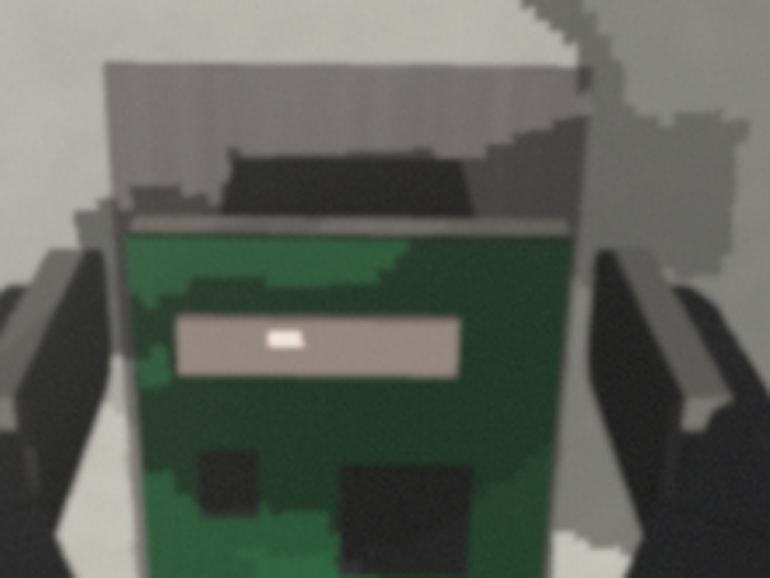

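>>> {"method": "jog_arm", "body": {"moves": [{"slide": [-0.01,0,0],"turn": [0,0,0],"jaw": -0.65},{"slide": [-0.03,0,0],"turn": [0,0,0],"jaw": -0.65},{"slide": [-0.08,0,0],"turn": [0,0,0],"jaw": -0.65},{"slide": [-0.15,0.02,0],"turn": [0,0,0],"jaw": -0.65},{"slide": [-0.22,0.05,0],"turn": [0,0,0],"jaw": -1},{"slide": [-0.26,0.07,-0.04],"turn": [0,0,0],"jaw": -1},{"slide": [-0.26,0.08,-0.06],"turn": [0,0,0],"jaw": -1},{"slide": [-0.26,0.08,-0.06],"turn": [0,0,0],"jaw": -1},{"slide": [-0.26,0.08,-0.06],"turn": [0,0,0],"jaw": -1}]}}

```text
t: 13.77
tcp_pos: [473.8, 268.8, 195.8]
ee_rot: [0.525, -0.477, 0.52, 0.475]
contact_force: [-0.3, 0.1, -0.6]
width: 1.001
```

```bash
python3 - <<'E'
from h import *
import pickle
s=ctrl.state(); print(s['t'],s['tcp_pos'],s['qvel'].round(3),s['contact_force'],s['width'])
im=optics.get_image('wrist');crop(im,190,100,260,195,3,'pics/w13.png');pickle.dump((s,im),open('w13.pkl','wb'))
E
```

```text
13.7667 [473.75296552 268.77561773 195.79634683] [-0.004  0.037 -0.013 -0.013 -0.003 -0.007 -0.002] [-0.25505586  0.09222678 -0.56233715] 1.0005821682662277
```

View pics/w13.png

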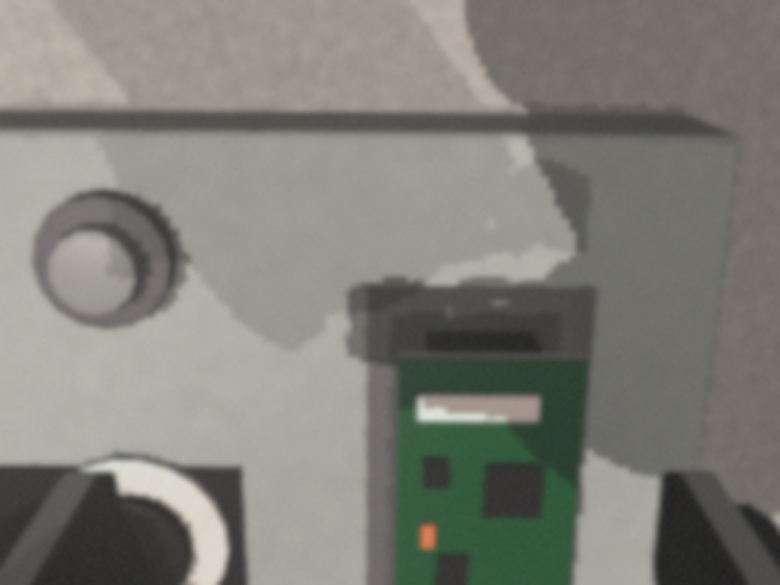

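```bash
python3 - <<'E'
from h import *
import pickle
s,im=pickle.load(open('w13.pkl','rb'))
f=lambda p,z:px2w('wrist',(np.array(p,float)+.5)/3-.5+[190,100],z,s)
B=(554.2,291.8)
pr=lambda n,p,z:print(n,f([p],z)[0][:2].round(1),np.round(loc({'tcp_pos':f([p],z)[0]},B,-.102),2))
for p in ((365,288),(597,288)): pr('recess',p,50)
for p in ((398,357),(587,360),(400,580),(575,580)): pr('card',p,86)
pr('bedfoot',(428,331),50);pr('bedfoot',(541,331),50)
pr('case',(736,135),50); pr('case',(0,128),50)
for z in (62,65,68): pr('btn%d'%z,(93,273),z)
print(goto(s,[525,240,260],Rdown(-.1)))
E
```

```text
recess [485.6 260.6] [-65.09 -38.06  50.  ]
recess [492.7 335.7] [-65.69  37.36  50.  ]
card [495.9 269.9] [-55.78 -27.72  86.  ]
card [502.1 324.8] [-55.23  27.49  86.  ]
card [572.2 263.7] [ 20.76 -26.12  86.  ]
card [577.7 319.2] [20.54 29.68 86.  ]
bedfoot [502.4 279.7] [-50.35 -17.29  50.  ]
bedfoot [505.9 316.9] [-50.63  20.02  50.  ]
case [446.8 379.8] [-115.82   76.65   50.  ]
case [423.4 153.8] [-116.06 -150.63   50.  ]
btn62 [468.9 177.8] [ -73.22 -122.09   62.  ]
btn65 [468.1 178.9] [ -74.15 -121.11   65.  ]
btn68 [467.3 179.9] [ -75.08 -120.13   68.  ]
(array([-0.1278, -0.1083, -0.0473]), array([0.0021, 0.0012, 0.0023]))
```

>>> {"method": "jog_arm", "body": {"moves": [{"slide": [-0.06,-0.05,0.03],"turn": [0.002,0,0.001],"jaw": -1},{"slide": [-0.1,-0.08,0.05],"turn": [0.003,0.001,0.002],"jaw": -1},{"slide": [-0.1,-0.08,0.05],"turn": [0.003,0.001,0.002],"jaw": -1},{"slide": [-0.1,-0.08,0.05],"turn": [0.003,0.001,0.002],"jaw": -1},{"slide": [-0.1,-0.08,0.05],"turn": [0.003,0.001,0.002],"jaw": -1}]}}

```text
t: 14.23
tcp_pos: [515.1, 290.3, 244.0]
ee_rot: [0.524, -0.474, 0.526, 0.474]
contact_force: [-0.2, -0.4, -0.6]
width: 1.003
```

```bash
python3 - <<'E'
from h import *
import pickle
s=ctrl.state(); print(s['t'],s['tcp_pos'],s['qvel'].round(3),s['contact_force'],s['width'])
im=optics.get_image('wrist');crop(im,220,150,200,150,4,'pics/w14.png');pickle.dump((s,im),open('w14.pkl','wb'))
E
```

```text
14.2333 [515.07615294 290.31763942 244.00625663] [ 0.001 -0.004 -0.001  0.025 -0.001 -0.001  0.   ] [-0.18387232 -0.43246746 -0.603744  ] 1.0026889733716677
```

View pics/w14.png

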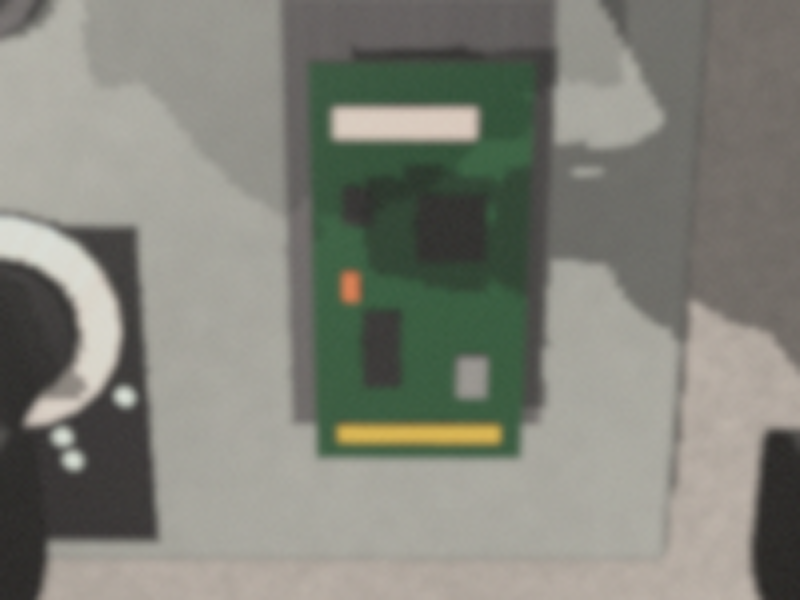

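```bash
python3 - <<'E'
from h import *
import pickle
s,im=pickle.load(open('w14.pkl','rb'))
f=lambda p,z:px2w('wrist',(np.array(p,float)+.5)/4-.5+[220,150],z,s)
B=(554.2,291.8)
pr=lambda n,p,z:print(n,np.round(loc({'tcp_pos':f([p],z)[0]},B,-.102),2))
C=[(309,62),(533,64),(520,457),(318,457)]
for p in C: pr('card',p,86)
c=f(C,86); print('center',c.mean(0)); a=c[2]+c[3]-c[0]-c[1]; b=c[1]+c[2]-c[0]-c[3]; print('yaw',np.arctan2(a[1],a[0]),np.arctan2(-b[0],b[1]))
for p in ((281,0),(293,422),(542,422),(556,0)): pr('recess',p,50)
r=f([(281,0),(293,422),(542,422),(556,0)],50); d=r[1]+r[2]-r[0]-r[3]; print(np.arctan2(d[1],d[0]))
for p in ((708,0),(664,556),(52,556)): pr('case',p,50)
pr('plate',(137,228),50);pr('plate',(157,538),50)
print(goto(s,[571.5,169.5,150],Rdown(.2)))
E
```

```text
card [-55.13 -27.6   86.  ]
card [-54.68  27.48  86.  ]
card [54.56 27.69 86.  ]
card [ 54.62 -27.56  86.  ]
center [554.04144146 291.81882941  86.        ]
yaw -0.1008259287119361 -0.10552245431944428
recess [-64.63 -37.52  50.  ]
recess [ 63.38 -37.58  50.  ]
recess [63.3  37.93 50.  ]
recess [-64.7   37.05  50.  ]
-0.0988052107409867
case [-64.81  78.37  50.  ]
case [110.82  78.33  50.  ]
case [ 111.24 -115.24   50.  ]
plate [  1.01 -80.86  50.  ]
plate [104.41 -81.47  50.  ]
(array([ 0.1881, -0.1372, -0.2286]), array([-0.0961, -0.0004, -0.0006]))
```

>>> {"method": "jog_arm", "body": {"moves": [{"slide": [0.04,-0.05,-0.08],"turn": [-0.03,0,0],"jaw": -0.3},{"slide": [0.1,-0.1,-0.15],"turn": [-0.06,0,0],"jaw": -0.3},{"slide": [0.15,-0.137,-0.21],"turn": [-0.096,0,0],"jaw": -0.3},{"slide": [0.188,-0.137,-0.2286],"turn": [-0.096,0,0],"jaw": -0.3},{"slide": [0.188,-0.137,-0.2286],"turn": [-0.096,0,0],"jaw": -0.3},{"slide": [0.188,-0.137,-0.2286],"turn": [-0.096,0,0],"jaw": -0.3},{"slide": [0.188,-0.137,-0.2286],"turn": [-0.096,0,0],"jaw": -0.3}]}}

```text
t: 14.87
tcp_pos: [570.2, 169.8, 149.5]
ee_rot: [0.447, -0.547, 0.449, 0.548]
contact_force: [0.3, 0.9, 0.9]
width: 0.649
```

```bash
python3 - <<'E'
from h import *
import pickle
s=ctrl.state(); print(s['t'],s['tcp_pos'],s['qvel'].round(3),s['joint_pos'].round(2),s['width'])
print(goto(s,[571.7,169.35,69],Rdown(.198)))
im=optics.get_image('wrist');crop(im,0,0,640,400,1.25,'pics/w15.png');pickle.dump((s,im),open('w15.pkl','wb'))
E
```

```text
14.8667 [570.18512924 169.84007878 149.4836717 ] [-0.022 -0.018 -0.01  -0.026 -0.     0.001  0.003] [-0.49  0.47  0.15  1.75 -0.08  0.93  1.47] 0.6487774575409945
(array([ 0.161 , -0.0034, -0.0015]), array([ 0.0005, -0.0002, -0.0012]))
```

View pics/w15.png

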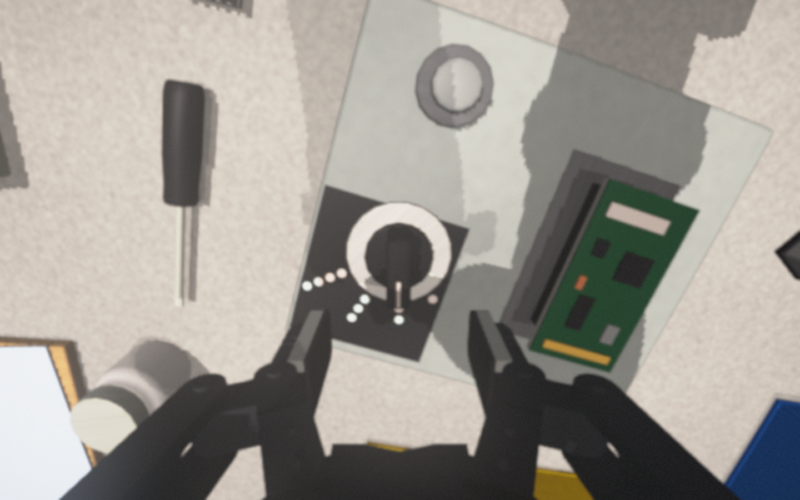

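>>> {"method": "jog_arm", "body": {"moves": [{"slide": [0.05,-0.003,-0.0015],"turn": [0,0,0],"jaw": -0.3},{"slide": [0.1,-0.003,-0.0015],"turn": [0,0,0],"jaw": -0.3},{"slide": [0.14,-0.003,-0.0015],"turn": [0,0,0],"jaw": -0.3},{"slide": [0.158,-0.003,-0.0015],"turn": [0,0,0],"jaw": 0},{"slide": [0.16,-0.003,-0.0015],"turn": [0,0,0],"jaw": 0},{"slide": [0.16,-0.003,-0.0015],"turn": [0,0,0],"jaw": 0}], "grip_force": 40}}

```text
t: 15.42
tcp_pos: [572.1, 171.3, 70.8]
ee_rot: [0.447, -0.547, 0.447, 0.548]
contact_force: [-0.2, -0.6, 0.5]
width: 0.496
```

```bash
python3 - <<'E'
from h import *
s=ctrl.state(); print(s['t'],s['tcp_pos'],s['width'],s['contact_force'])
print(goto(s,[571.7,169.35,69],Rdown(.198)))
E
```

```text
15.4167 [572.08514185 171.33292599  70.84952609] 0.4962910796577557 [-0.18084563 -0.64001187  0.54066893]
(array([ 0.0037,  0.0015, -0.0037]), array([ 0.0013,  0.0001, -0.0006]))
```

>>> {"method": "jog_arm", "body": {"moves": [{"slide": [0.003,0.001,-0.0037],"turn": [0.001,0,0],"jaw": 0.2},{"slide": [0.003,0.001,-0.0037],"turn": [0.001,0,0],"jaw": 0.4},{"slide": [0.003,0.001,-0.0037],"turn": [0.001,0,0],"jaw": 0.5},{"slide": [0.003,0.001,-0.0037],"turn": [0.001,0,0],"jaw": 1},{"slide": [0.003,0.001,-0.0037],"turn": [0.001,0,0],"jaw": 1},{"slide": [0.003,0.001,-0.0037],"turn": [0.001,0,0],"jaw": 1},{"slide": [0.003,0.001,-0.0037],"turn": [0.001,0,0],"jaw": 1}], "grip_force": 40}}

```text
t: 16.0
tcp_pos: [572.6, 169.4, 70.4]
ee_rot: [0.448, -0.547, 0.448, 0.547]
contact_force: [-1.5, -0.2, 6.4]
width: 0.156
```

```bash
python3 - <<'E'
from h import *
s=ctrl.state(); print(s['t'],s['tcp_pos'],s['width']*85,s['contact_force'],s['moment'])
print(goto(s,[571.7,169.35,69],Rdown(.198)), goto(s,[571.7,169.35,69],Rdown(-.402)))
E
```

```text
16.0 [572.60195852 169.42298555  70.40876027] 13.24660101802687 [-1.53101405 -0.22523255  6.40231341] [-0.16410814  0.1816679   0.01232185]
(array([0.0028, 0.0018, 0.0002]), array([ 0.0002,  0.0002, -0.0001])) (array([0.0028, 0.0018, 0.0002]), array([ 1.912e-01,  1.000e-04, -2.000e-04]))
```

>>> {"method": "jog_arm", "body": {"moves": [{"slide": [0,0,0],"turn": [0.03,0,0],"jaw": 1},{"slide": [0,0,0],"turn": [0.06,0,0],"jaw": 1},{"slide": [0,0,0],"turn": [0.09,0,0],"jaw": 1},{"slide": [0,0,0],"turn": [0.12,0,0],"jaw": 1},{"slide": [0,0,0],"turn": [0.15,0,0],"jaw": 1},{"slide": [0,0,0],"turn": [0.18,0,0],"jaw": 1},{"slide": [0,0,0],"turn": [0.195,0,0],"jaw": 1},{"slide": [0,0,0],"turn": [0.195,0,0],"jaw": 1},{"slide": [0,0,0],"turn": [0.195,0,0],"jaw": 1}]}}

```text
t: 16.75
tcp_pos: [572.5, 168.7, 70.5]
ee_rot: [0.591, -0.387, 0.592, 0.387]
contact_force: [-1.1, -4.0, -0.4]
width: 0.157
```

```bash
python3 - <<'E'
from h import *
s=ctrl.state(); print(s['t'],s['tcp_pos'],s['width']*85,s['contact_force'],s['moment'])
print(goto(s,[571.7,169.35,69],Rdown(-.402)))
E
```

```text
16.75 [572.4770708  168.65520459  70.45539431] 13.323195316492711 [-1.11700882 -3.95110017 -0.37013692] [-0.81721686  0.09878435 -0.02990768]
(array([0.0029, 0.002 , 0.0007]), array([-0.0034, -0.0002, -0.0001]))
```

Turned about 0.61 rad. Now release, back straight up and look.

>>> {"method": "jog_arm", "body": {"moves": [{"slide": [0,0,0],"turn": [0,0,0],"jaw": 0.4},{"slide": [0,0,0],"turn": [0,0,0],"jaw": 0},{"slide": [0,0,0],"turn": [0,0,0],"jaw": -0.1},{"slide": [-0.04,0,0],"turn": [0,0,0],"jaw": -0.1},{"slide": [-0.1,0,0],"turn": [0,0,0],"jaw": -0.1},{"slide": [-0.16,0,0],"turn": [-0.03,0,0],"jaw": -0.3},{"slide": [-0.19,0,0],"turn": [-0.06,0,0],"jaw": -0.3},{"slide": [-0.2,0.02,0],"turn": [-0.1,0,0],"jaw": -0.3},{"slide": [-0.2,0.04,0],"turn": [-0.1,0,0],"jaw": -0.3},{"slide": [-0.2,0.04,0],"turn": [-0.1,0,0],"jaw": -0.3}]}}

```text
t: 17.58
tcp_pos: [552.4, 178.3, 170.5]
ee_rot: [0.524, -0.474, 0.525, 0.475]
contact_force: [-0.6, -0.1, -0.5]
width: 0.653
```

```bash
python3 - <<'E'
from h import *
import pickle
s=ctrl.state(); print(s['t'],s['tcp_pos'],s['qvel'].round(3),s['contact_force'])
im=optics.get_image('wrist');crop(im,0,0,640,400,1.25,'pics/w16.png');crop(im,250,120,190,140,4,'pics/w16c.png');pickle.dump((s,im),open('w16.pkl','wb'))
for z in (62,65,68): print(z,goto(s,[467.3,180,100],Rdown(-.1)))
E
```

```text
17.5833 [552.39026736 178.25385345 170.47557193] [ 0.001  0.033  0.023 -0.011 -0.006  0.    -0.004] [-0.57050628 -0.06664635 -0.53316194]
62 (array([ 0.1413,  0.1694, -0.0136]), array([ 0.0001,  0.0003, -0.0006]))
65 (array([ 0.1413,  0.1694, -0.0136]), array([ 0.0001,  0.0003, -0.0006]))
68 (array([ 0.1413,  0.1694, -0.0136]), array([ 0.0001,  0.0003, -0.0006]))
```

View pics/w16.png

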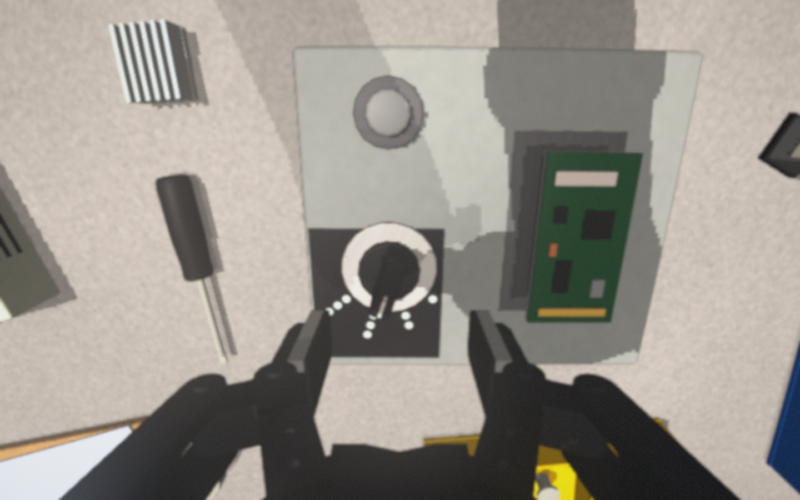

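View pics/w16c.png

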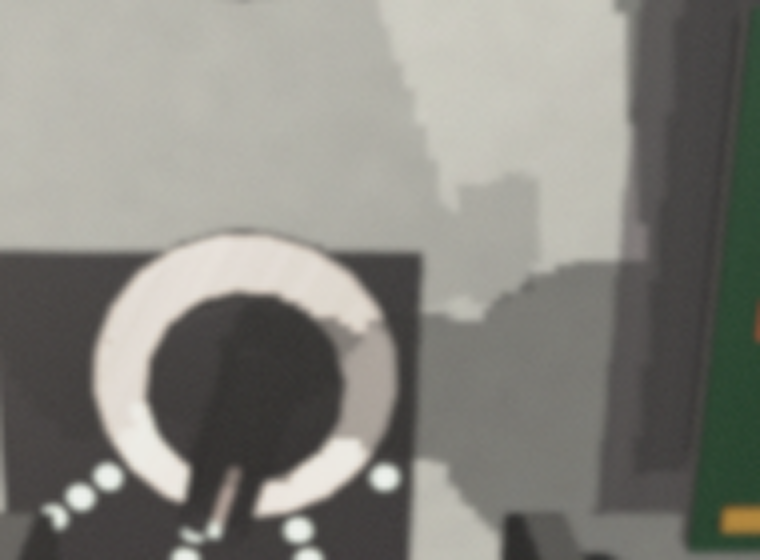

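```bash
python3 - <<'E'
from h import *
import pickle
s,im=pickle.load(open('w16.pkl','rb'))
f=lambda p,z:px2w('wrist',(np.array(p,float)+.5)/4-.5+[250,120],z,s)[:,:2]
p=f([(237,468),(219,528)],94); d=p[1]-p[0]; print(p,'angle rel bed (cw+)',-(np.arctan2(d[1],d[0])+.102))
g=lambda p,z:px2w('wrist',(np.array(p,float)+.5)/1.25-.5,z,s)[:,:2]
for z in (60,63,66,70): print(z,g([(388,112)],z))
C=[(546,152),(642,153),(610,321),(527,320)]
c=g(C,86); print(c.mean(0))
E
```

```text
[[573.97469348 168.20435946]
 [586.4678463  163.27253683]] angle rel bed (cw+) 0.27398276398976756
60 [[466.38379132 180.04777959]]
63 [[466.46383211 180.11957354]]
66 [[466.54387289 180.1913675 ]]
70 [[466.65059394 180.28709277]]
[553.82174745 290.73250004]
```

>>> {"method": "jog_arm", "body": {"moves": [{"slide": [0,0.07,-0.006],"turn": [0,0,0],"jaw": 1},{"slide": [0,0.14,-0.0134],"turn": [0,0,0],"jaw": 1},{"slide": [0.03,0.17,-0.0134],"turn": [0,0,0],"jaw": 1},{"slide": [0.09,0.17,-0.0134],"turn": [0,0,0],"jaw": 1},{"slide": [0.14,0.17,-0.0134],"turn": [0,0,0],"jaw": 1},{"slide": [0.16,0.17,-0.0134],"turn": [0,0,0],"jaw": 1},{"slide": [0.165,0.17,-0.0134],"turn": [0,0,0],"jaw": 1},{"slide": [0.165,0.17,-0.0134],"turn": [0,0,0],"jaw": 1},{"slide": [0.165,0.17,-0.0134],"turn": [0,0,0],"jaw": 1}]}}

```text
t: 18.38
tcp_pos: [468.3, 179.6, 88.3]
ee_rot: [0.525, -0.474, 0.525, 0.474]
contact_force: [-0.9, -0.1, 1.0]
width: -0.001
```

```bash
python3 - <<'E'
from h import *
s=ctrl.state(); print(s['t'],s['tcp_pos'],s['width']*85,s['contact_force'])
print(goto(s,[466.9,180.1,80],Rdown(-.1)))
im=optics.get_image('wrist');crop(im,160,200,320,200,2.5,'pics/w17.png')
im=optics.get_image('scene');crop(im,330,130,110,100,7,'pics/s17.png')
E
```

```text
18.3833 [468.31571241 179.55815609  88.28534406] -0.09383233223048663 [-0.91885204 -0.07913079  0.96261188]
(array([0.0166, 0.0029, 0.0008]), array([-0.0006,  0.    , -0.0004]))
```

View pics/w17.png

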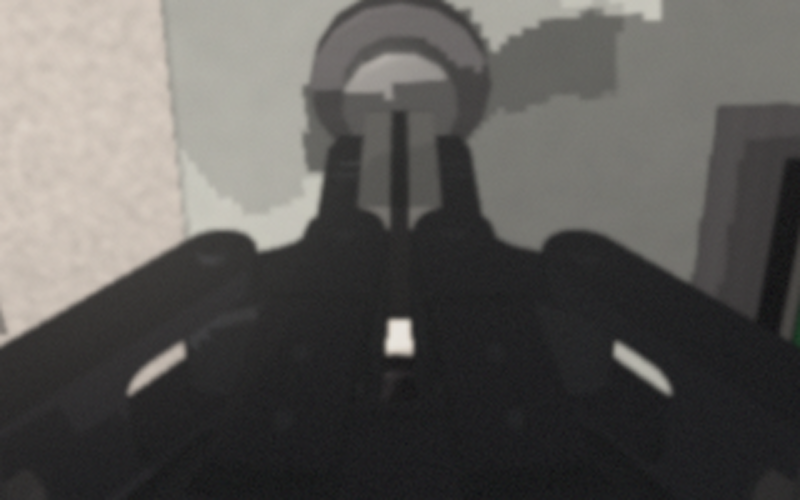

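View pics/s17.png

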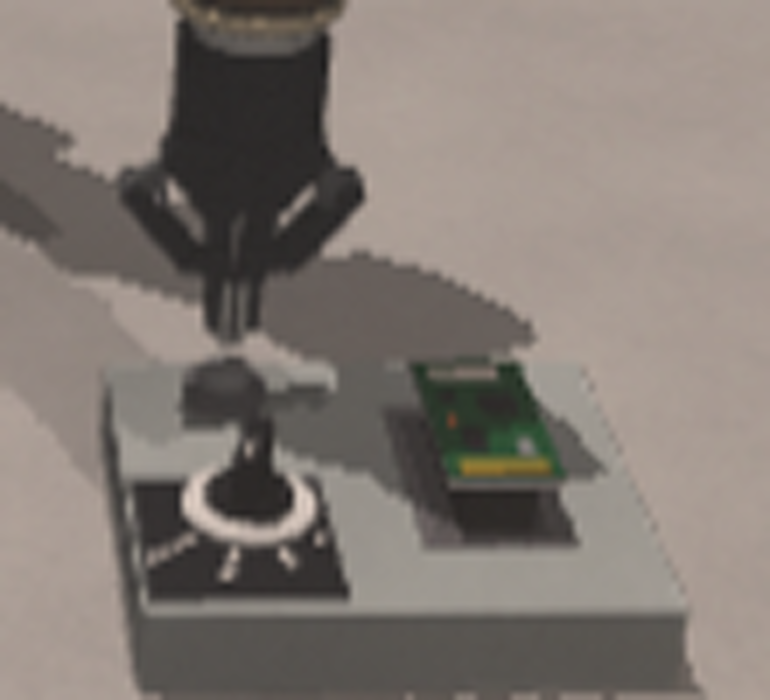

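>>> {"method": "jog_arm", "body": {"moves": [{"slide": [0.012,0.003,0.001],"turn": [0,0,0],"jaw": 1},{"slide": [0.024,0.003,0.001],"turn": [0,0,0],"jaw": 1},{"slide": [0.03,0.003,0.001],"turn": [0,0,0],"jaw": 1},{"slide": [0.032,0.003,0.001],"turn": [0,0,0],"jaw": 1},{"slide": [0.032,0.003,0.001],"turn": [0,0,0],"jaw": 1}]}}

```text
t: 18.9
tcp_pos: [466.7, 180.3, 72.3]
ee_rot: [0.525, -0.474, 0.525, 0.474]
contact_force: [-1.0, -0.3, -0.0]
width: -0.001
```

>>> {"method": "jog_arm", "body": {"moves": [{"slide": [0.003,0,0],"turn": [0,0,0],"jaw": 1},{"slide": [0.006,0,0],"turn": [0,0,0],"jaw": 1},{"slide": [0.006,0,0],"turn": [0,0,0],"jaw": 1}]}}

```text
t: 19.15
tcp_pos: [466.9, 180.3, 69.3]
ee_rot: [0.525, -0.474, 0.525, 0.474]
contact_force: [-0.6, -0.1, 2.3]
width: -0.001
```

>>> {"method": "jog_arm", "body": {"moves": [{"slide": [0.003,0,0],"turn": [0,0,0],"jaw": 1},{"slide": [0.006,0,0],"turn": [0,0,0],"jaw": 1},{"slide": [0.006,0,0],"turn": [0,0,0],"jaw": 1}]}}

```text
t: 19.4
tcp_pos: [466.9, 180.3, 66.2]
ee_rot: [0.525, -0.474, 0.525, 0.474]
contact_force: [-1.3, -0.7, 4.6]
width: 0.0
```

>>> {"method": "jog_arm", "body": {"moves": [{"slide": [0.002,0,0],"turn": [0,0,0],"jaw": 1},{"slide": [0.004,0,0],"turn": [0,0,0],"jaw": 1},{"slide": [0.004,0,0],"turn": [0,0,0],"jaw": 1}]}}

```text
t: 19.65
tcp_pos: [467.0, 180.4, 65.7]
ee_rot: [0.525, -0.473, 0.525, 0.474]
contact_force: [-7.4, -2.2, 28.2]
width: 0.002
```

>>> {"method": "jog_arm", "body": {"moves": [{"slide": [-0.006,0,0],"turn": [0,0,0],"jaw": 1},{"slide": [-0.03,0,0],"turn": [0,0,0],"jaw": 1},{"slide": [-0.1,0,0],"turn": [0,0,0],"jaw": 1},{"slide": [-0.18,0,0],"turn": [0,0,0],"jaw": 1},{"slide": [-0.26,0,0],"turn": [0,0,0],"jaw": 0},{"slide": [-0.32,-0.05,0.05],"turn": [0,0,0],"jaw": -1},{"slide": [-0.36,-0.07,0.08],"turn": [0,0,0],"jaw": -1},{"slide": [-0.36,-0.07,0.08],"turn": [0,0,0],"jaw": -1},{"slide": [-0.36,-0.07,0.08],"turn": [0,0,0],"jaw": -1},{"slide": [-0.36,-0.07,0.08],"turn": [0,0,0],"jaw": -1}]}}

```text
t: 20.48
tcp_pos: [505.2, 215.7, 244.7]
ee_rot: [0.524, -0.473, 0.525, 0.475]
contact_force: [0.2, -0.3, -0.3]
width: 0.847
```

```bash
python3 - <<'E'
from h import *
import pickle
s=ctrl.state(); print(s['t'],s['tcp_pos'],s['qvel'].round(3),s['contact_force'])
im=optics.get_image('wrist');crop(im,0,0,640,400,1.25,'pics/w18.png');pickle.dump((s,im),open('w18.pkl','wb'))
im=optics.get_image('scene');crop(im,160,130,300,140,2.6,'pics/s18.png')
E
```

```text
20.4833 [505.22053333 215.742768   244.67948865] [ 0.005  0.004  0.004  0.025  0.001  0.001 -0.   ] [ 0.23680092 -0.31074891 -0.28598953]
```

View pics/w18.png

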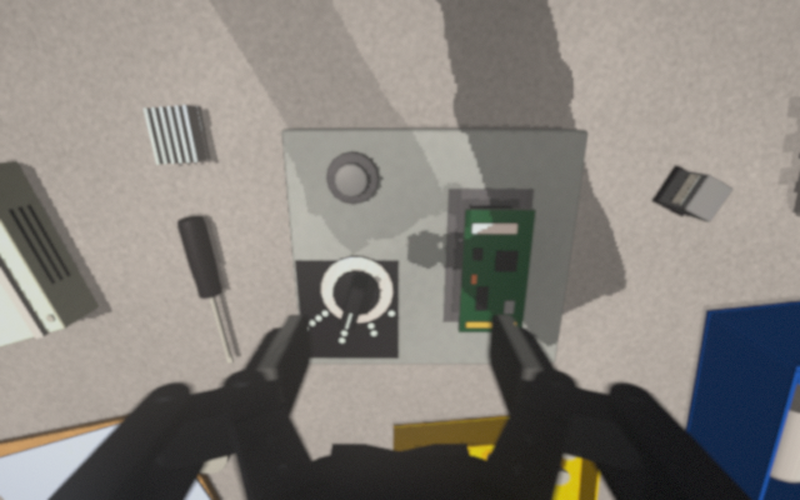

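View pics/s18.png

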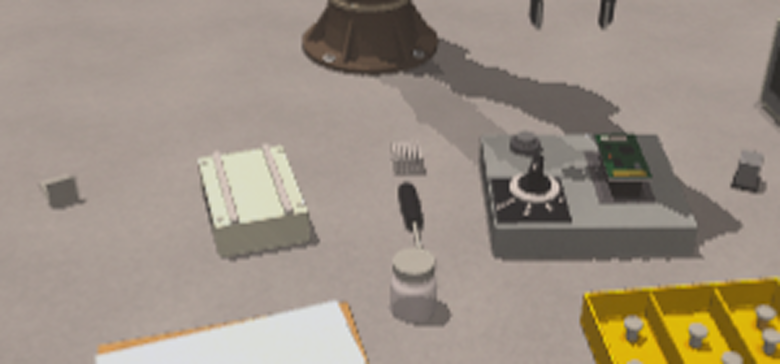

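```bash
python3 -c "
from cell import ctrl
print(ctrl.job_done())"
```

```text
the job is handed in; nothing more can be done
None
```

I did every step in the order asked and handed the job in at about 20.6 s, with the robot touching nothing. No verdict is reported.

- **Card pushed and lifted:** I pushed it out until about 36 mm stuck out past the guide's front. I gripped it by its sides, lifted it and carried it across without a drop.
- **Card on the bed:** I set it down with about 10 N of contact force and let go. It lies flat and square to the bed within about 0.3°. Its centre measures (554.0, 291.8) mm, against (554.2, 291.8) mm for the bed. The bed position along its length disagreed by about 1–2 mm between views (one far case edge by nearly 4 mm), so I trust centring only to about 1.5 mm.
- **Selector:** I turned it from two dots to three. After release the pointer read about 0.27 rad clockwise of the bed's +x, where 0.30 was expected, and it points along the three-dot row.
- **Start button:** The force rose along the spring to about 4.6 N, then jumped to 28 N at the end stop after about 6 mm of travel. I then let it go.

In the last pictures the card was still in place. The bystanders in view looked undisturbed; I checked them by eye only.

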